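Fit the red clamp handle and tighten the key vise

ROBOT

A 6-joint arm with a two-finger parallel gripper is mounted at the origin on the work surface. World frame = base frame: x ahead of the robot, y to its left, z up, the work surface at z = 0. Lengths are in m, angles in rad, forces in N, time in s.
With the tool pointing down it reaches from about 0.35 to 0.925 m from the base axis. Payload 6.4 kg.
Tool frame: the origin (TCP) lies midway between the tips of the shut fingers; the grasp point (between the pads) lies 19 mm behind it; y points along the fingers, z is the direction in which the jaws open and shut, and the axes are right-handed (so a half turn about y gives the same grasp; the last joint's range is limited). The gripper opens to 85 mm and grips with 20 to 120 N. Pads are 22 mm wide; open, the fingers measure 114 mm over their backs; the gripper's body (76 mm by 85 mm) begins 54 mm behind the grasp point. The pads swing forward as they close: fully open they stand 13 mm farther back than shut.
Start: joints at [1.149, 0.245, 1.558, -0, 1.339, -0.174], TCP at [0.159, 0.63, 0.193] pointing down, gripper open.
Joint ranges: [-3.13, 3.13], [-1.02, 2.26], [0.13, 2.54], [-0.95, 4.09], [0.21, 2.88], [-2.74, 2.74]. Speed limits (rad/s): [2.57, 2.57, 3.14, 3.14, 3.14, 3.14].

INTERFACE

Orientations are given as a 3x3 rotation matrix whose columns are the frame's x, y, z axes.
In Python, from station import sensors, eyes, ctrl, outline_of gives the robot as it stands.
- The arm moves only by the tool jog_arm, never from a script. Its argument "moves" is a list of rows, each an object of numbers: "tx", "ty", "tz": the shift along the world's x, y, z in units of 30 mm (1.0 is 30 mm); "ax", "ay", "az": the turn, a rotation vector about the world's x, y, z in units of 6 degrees (1.0 is 6 degrees); "jaw": the closure, from 0 (fully open) to 1 (shut). In form: [{"tx": .., "ty": .., "tz": .., "ax": .., "ay": .., "az": .., "jaw": ..}, ...]. A call has 1 to 5 rows; each row shifts and turns the pose as measured when the row begins; what a row does not reach is not made up. A row lasts 1/10 s, in which the tool goes at most 50 mm and 8.59 degrees, less where a joint would pass 70% of its speed; a pose out of reach is approached as far as the arm can. A call is refused whole if a number of a shift passes 1 or a number of a turn 1, either way. A call with a gripper value outside its range is refused whole. The fingers move at their own pace and stop on an object; "newtons" is the grip in N (left out, the last holds). Time passes only in rows, so rows that do not move let the fingers close. It gives the time, the measured TCP pose, the force and the opening at its end, in the units of the state.
- sensors.state(): the state, without advancing time (a new reading comes with each control period).
- eyes.snapshot(name): name is "scene" or "top"; returns the picture (384x512x3 uint8, blue, green, red); there is no depth.
- eyes.camera_params(name): a dict with "intrinsics" (3x3 intrinsics, pixels), "dist" ([k1, k2, p1, p2, k3] as OpenCV has them; the pictures are not rectified), "world_from_camera" (4x4, takes a point from camera to world coordinates). Camera axes: x right, y down, z forward; pixel columns grow to the right and rows downward; lengths in m; the calibration is good to about 2 mm. A picture is of the moment at which its call begins. camera_params takes no time and is no camera call.
- ctrl.hand_in(): hands the job in, once; it reports no verdict.
Trained networks look in the newest picture that a camera, given by its name, has taken for a name from the list of things; names that differ only in an ending like _2 or _b are one class to them, and where a whole thing is asked for, a point or a joint stands for the part that bears it (a point fixed in the world has none). Each returns a list of dicts, best first, with "confidence" (0 to 1); they miss things now and then, are a little off and sometimes report something else, mostly with a low value. They report only what shows in the picture. A call takes as long as a camera call. They do not tell look-alikes from the thing itself.
- outline_of(camera, label): "region" (384x512 bool, what is visible of it) and "centre" ([row, column] in pixels, amid what is visible of it).
The state is a dict: "time_s": time; "qpos": joint angles; "qvel": joint speeds; "joint_efforts": joint torques, N m; "ee_pos": TCP position; "orientation": TCP orientation; "ft_force": force on the tool from outside, world axes, zero at the start; "moment": the same for the moment, N m; "opening": finger opening in m.
Only numpy, scipy, OpenCV 4.12 (cv2) and the standard library are available. Lean on these libraries where they do the work, as an engineer would, in place of code of your own. Each camera call takes 0.05 s, during which the arm holds its last target. There are 200 camera calls.

TASK

Swing both flaps of the carton wide open, well past upright, and take out the red clamp handle. Put its square tip fully home into the square recess of the bare clamp head on the key vise, feeling for the angle at which it drops in, then turn the head clockwise with it until the clamp stops firm and its jaw is fully closed. Leave the handle standing upright in the recess and the flaps open, and do not disturb the other things on the bench.

Things in the scene. Friction and masses are not known exactly. Their poses are not given: they have to be found in the camera images.
- carton: brown carton fixed to the bench, 150 (x) x 140 (y) x 125 mm tall, walls 4 mm, origin at the centre of its underside, z up. Two flaps hinged on its -x and +x top edges cover it; two short flaps already hang outside. Inside, a board insert (top 43 mm up) holds the red handle upright in a loose round hole at the centre, the handle's top 5 mm below the rim.
- flap_near (a joint): angle (rad) of the flap hinged along the carton's -x top edge (75 mm from its centre): 0 = shut, level; 1.57 = upright; 2.5 = limit, leaning outward. Flap 69 mm from hinge to free edge, 138 mm wide, 3 mm thick; stays where left, about 0.5 N at its edge moves it. It starts ajar at 0.85 to 1.15, leaving at least 45 mm between the two free edges.
- flap_far (a joint): the same for the flap hinged along the carton's +x top edge
- driver: loose red clamp handle, 100 mm, 130 to 210 g, z along it, origin at the bottom of its tip. From there up: round pilot nose 10 mm diameter to 5 mm; square steel drive 14 x 14 mm (sides along its x and y) to 23 mm; collar 28 mm diameter to 31 mm; neck to 38 mm; flat red grip 44 (x) x 20 (y) mm to 100 mm. Starts upright in the carton, yaw within 0.4 rad of the carton's.
- driver_tip (a point): centre of the bottom of the handle's pilot nose (the handle's origin)
- driver_grip (a point): on the handle's axis, 72 mm above its tip: where to grip it, across the 20 mm thickness
- vise: twin-clamp key vise bolted to the bench, base 150 (x) x 240 (y) x 30 mm, origin at the centre of its underside, z up. The -y station already has a like red handle fixed in it (top 179 mm up, 110 mm from the bare head): leave it. The +y station has a bare steel clamp head, 36 mm square, with a square recess in its top.
- recess (a point): centre of the recess's mouth, on top of the bare clamp head, 102 mm above the bench; fixed to the vise (vise axes; it does not turn with the head). The recess is 15.6 mm square, 24.5 mm deep; the handle is fully home when its collar rests on the head, its tip 23 mm below the mouth. The square enters only when turned within about 0.15 rad of the recess's sides.
- head_axis (a point): on the bare head's turning axis, 70 mm above the bench, vise axes. At the start the recess's sides are turned clockwise (from above) from the vise's axes by an unknown 0 to 0.85 rad that no reading gives. The head turns clockwise to a firm stop at 1.5 rad from the vise's axes. It is stiff (friction 0.15 N m, 0.35 N m once it moves the jaw: a light press does not turn it) and stays where left.
- jaw (a joint): travel (m) of the sliding jaw of the bare station, driven by the clamp head: 0 = open, 0.008 = fully closed (head at its stop). The head turns through its lost motion first: the jaw begins to move when the head is 0.9 rad clockwise from the vise's axes, then travels evenly until the stop at 1.5 rad.
- brush: bystander: paint brush, 190 mm, blue handle, loose, lying at the side; leave alone
- screwdriver: bystander: screwdriver, 200 mm, yellow handle, loose, lying at the side; leave alone
- oil_can: bystander: green can with paper label, 52 mm diameter, 115 mm tall, loose, standing at the back, origin at the centre of its underside; leave alone
- mug: bystander: white mug, 80 mm diameter, 90 mm tall, loose, standing at the back, origin at the centre of its underside; leave alone
- tester: bystander: flat black hand-held tester, 80 x 150 x 22 mm, loose, lying at the back, origin at the centre of its underside; leave alone
Mind the look-alikes: they are no part of the job. What is shaped like the carton but pink is not meant.

How it is judged:
By the outcome, as a careful person would: the job done as asked, in the order asked, and still so for the second after the job is handed in, with the robot touching nothing.
It also fails if it takes over 72 s, if anything falls off the work surface, if the arm or the gripper's body presses on something with over 40 N, if the wrist force passes 120 N, or if a joint passes its speed limit or range.

## Working session

There is one attempt and no reset: what is moved stays moved. The work goes in short steps, Python scripts to look and compute and a tool call to move; the robot and the scene stay as the last step left them, time stands still between calls to the robot, and variables do not carry over. Pictures are saved under pics/ and viewed, about 8 in all and at most 12, crops included, and the job is handed in when it is done.

Besides the shell and the picture viewer there is one more tool, called after "Request:" as name(argument=value, ...) on one line, values as JSON. jog_arm: Moves the arm, as the interface text tells. Its arguments: {"type":"object","properties":{"moves":{"type":"array","items":{"type":"object","properties":{"tx":{"type":"number"},"ty":{"type":"number"},"tz":{"type":"number"},"ax":{"type":"number"},"ay":{"type":"number"},"az":{"type":"number"},"jaw":{"type":"number"}}}},"newtons":{"type":"number"}},"required":["moves"]}

```bash
mkdir -p pics; ls
python3 - <<'E'
from station import sensors, eyes, ctrl, outline_of
import cv2,numpy as np
s=sensors.state();print({k:np.round(v,3).tolist() for k,v in s.items()})
for n in("scene","top"):
    im=eyes.snapshot(n);cv2.imwrite(f"pics/{n}0.png",im)
    p=eyes.camera_params(n);print(n,{k:np.round(v,4).tolist() for k,v in p.items()})
    for l in("carton","vise","driver","mug","oil_can","tester","brush","screwdriver"):
        for o in outline_of(n,l):print(n,l,round(o["confidence"],2),np.round(o["centre"]).tolist(),int(o["region"].sum()))
a=np.hstack([cv2.imread("pics/scene0.png"),cv2.imread("pics/top0.png")])
E
```

```text
pics
{'time_s': 0.0, 'qpos': [1.149, 0.246, 1.559, -0.0, 1.339, -0.174], 'qvel': [0.001, -0.001, 0.0, -0.001, 0.0, -0.001], 'joint_efforts': [0.0, -42.952, -32.613, -0.0, 0.005, -0.0], 'ee_pos': [0.159, 0.63, 0.192], 'orientation': [[0.969, -0.001, 0.245], [-0.245, -0.002, 0.969], [-0.0, -1.0, -0.002]], 'ft_force': [0.351, 0.488, -0.468], 'moment': [-0.031, -0.024, 0.037], 'opening': 0.086}
scene {'intrinsics': [[361.3969, 0.0, 253.4467], [0.0, 361.3969, 189.7408], [0.0, 0.0, 1.0]], 'dist': [-0.1062, 0.0, 0.0, 0.0, 0.0], 'world_from_camera': [[0.9679, 0.2127, -0.1342, 0.6484], [0.2513, -0.8393, 0.4821, -0.458], [-0.0101, -0.5004, -0.8658, 0.9001], [0.0, 0.0, 0.0, 1.0]]}
scene carton 0.94 [148.0, 278.0] 3420
scene carton 0.87 [271.0, 126.0] 5502
scene carton 0.74 [87.0, 211.0] 3008
scene carton 0.4 [224.0, 358.0] 645
scene vise 0.82 [274.0, 239.0] 5837
scene driver 0.77 [138.0, 276.0] 328
scene driver 0.52 [237.0, 235.0] 259
scene mug 0.7 [263.0, 346.0] 1376
scene mug 0.43 [275.0, 238.0] 5939
scene mug 0.32 [153.0, 351.0] 1124
scene oil_can 0.7 [124.0, 256.0] 642
scene oil_can 0.56 [2
[... 223 characters left out ...]
[0.0, 358.3484, 190.5418], [0.0, 0.0, 1.0]], 'dist': [-0.1065, 0.0, 0.0, 0.0, 0.0], 'world_from_camera': [[0.0252, -0.9958, 0.0878, 0.418], [-0.9997, -0.0245, 0.0091, -0.0037], [-0.0069, -0.088, -0.9961, 1.2739], [0.0, 0.0, 0.0, 1.0]]}
top carton 0.95 [268.0, 346.0] 2553
top carton 0.89 [183.0, 211.0] 2500
top carton 0.86 [258.0, 153.0] 2426
top vise 0.72 [189.0, 319.0] 3049
top driver 0.48 [182.0, 204.0] 120
top mug 0.8 [115.0, 297.0] 514
top oil_can 0.82 [115.0, 263.0] 231
top oil_can 0.69 [166.0, 194.0] 289
top tester 0.66 [125.0, 194.0] 842
top tester 0.45 [182.0, 205.0] 102
top brush 0.77 [184.0, 140.0] 455
top screwdriver 0.71 [211.0, 379.0] 247
top screwdriver 0.55 [189.0, 319.0] 3016
```

View pics/scene0.png

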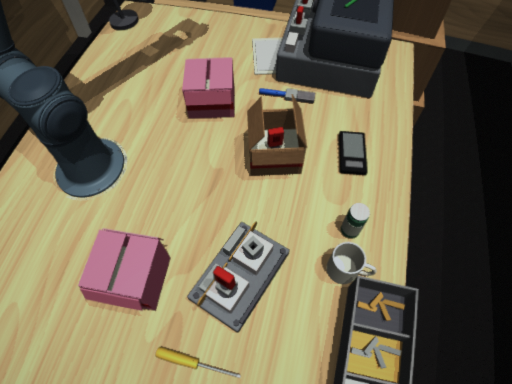

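View pics/top0.png

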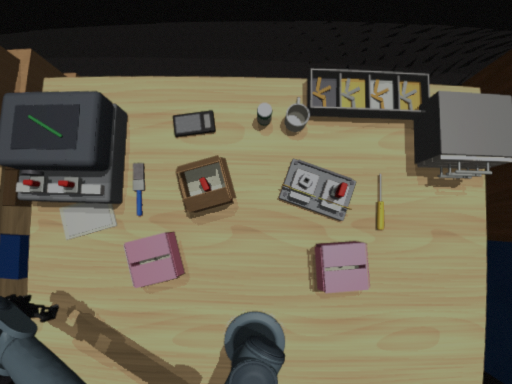

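Scene: the brown carton with the red handle is at scene (276,140) / top (205,186). The vise is at top (318,189), its bare head at (305,181). Things that could be mistaken for the target:
- the pink cartons at top (153,258) and (343,267)
- the fixed red handle at top (342,189)
- the red knobs on the machine at top (30,184) and (65,184)

I'm choosing the red handle in the brown carton at (205,184), and checking it in a close crop.

Run:
```python
import cv2,numpy as np
t=cv2.imread("pics/top0.png");s=cv2.imread("pics/scene0.png")
f=lambda im,r,c,h,w,k:cv2.resize(im[r:r+h,c:c+w],None,fx=k,fy=k,interpolation=cv2.INTER_CUBIC)
a=f(t,150,170,75,75,5.3333);b=f(t,150,275,75,85,4.7);c=f(s,85,235,100,80,4);d=f(s,215,180,115,115,3.5)
o=np.zeros((600,800,3),np.uint8)
def put(x,r,c,h,w):
    x=cv2.resize(x,(w,h));o[r:r+h,c:c+w]=x
put(f(t,150,170,75,75,4),0,0,300,300)      # 4x
put(f(t,155,275,65,85,4),300,0,260,340)
put(f(s,90,235,90,80,4),0,340,360,320) if 0 else put(f(s,90,235,90,80,3.5),0,345,315,280)
put(f(s,215,180,115,115,2.5),315,345,285,285)
cv2.imwrite("pics/c1.png",o)
```

```text
(no output)
```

View pics/c1.png

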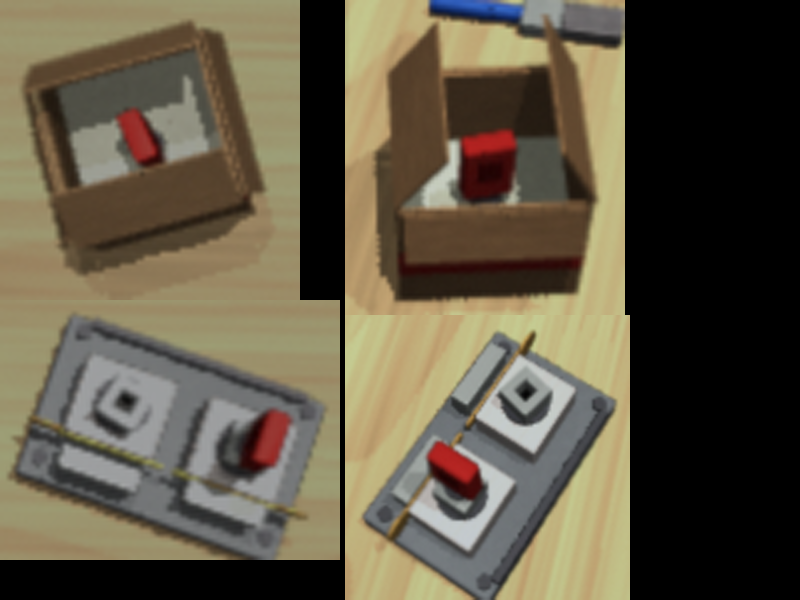

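Confirmed: the red flat grip stands in the brown carton (top ≈(204.5,184)). The bare head's dark recess is at top ≈(306.5,180) and scene ≈(252.4,246). Next I fit the poses.

```bash
cat > h.py <<'E'
from station import sensors, eyes, ctrl, outline_of
import cv2,numpy as np
from scipy.optimize import minimize,least_squares
P={n:eyes.camera_params(n) for n in("scene","top")}
def proj(n,X):
    p=P[n];M=np.linalg.inv(p["world_from_camera"])
    return cv2.projectPoints(np.asarray(X,float).reshape(-1,3),cv2.Rodrigues(M[:3,:3])[0],M[:3,3],p["intrinsics"],np.array(p["dist"]))[0].reshape(-1,2)
def tri(px):  # {cam:(col,row)}
    f=lambda x:np.concatenate([(proj(n,x)-v).ravel() for n,v in px.items()])
    r=least_squares(f,[.45,0,.1]);return r.x,r.fun
def onz(n,v,z):
    f=lambda x:(proj(n,[x[0],x[1],z])-v).ravel();return least_squares(f,[.45,0]).x
def Rz(a):c,s=np.cos(a),np.sin(a);return np.array([[c,-s,0],[s,c,0],[0,0,1]])
def flap(sgn,a):  # carton frame corners of a flap
    e=sgn*(.075-.069*np.cos(a));z=.125+.069*np.sin(a)
    return np.array([[sgn*.075,-.069,.125],[sgn*.075,.069,.125],[e,.069,z],[e,-.069,z]])
E
python3 - <<'E'
from h import *
box=np.array([[x,y,z] for x in(-.075,.075) for y in(-.07,.07) for z in(0,.125)])
sh=[np.array([[x,s*.078,z] for x in(-.073,.073) for z in(.07,.125)]) for s in(-1,1)]
seg={}
for n,c in(("scene",(278,145)),("top",(206,184))):
    eyes.snapshot(n)
    r=[o for o in outline_of(n,"carton") if np.hypot(o["centre"][1]-c[0],o["centre"][0]-c[1])<25]
    m=r[0]["region"].astype(np.uint8);k,_=cv2.findContours(m,0,2);m[:]=0;cv2.drawContours(m,k,-1,1,-1);seg[n]=m
np.savez("seg.npz",**seg)
S=4
def cost(p):
    t=0
    for n in seg:
        im=np.zeros((384*S,512*S),np.uint8)
        for q in[box]+[np.vstack([w]) for w in sh]+[flap(-1,p[3]),flap(1,p[4])]:
            w=q@Rz(p[2]).T+[p[0],p[1],0]
            h=cv2.convexHull(np.round(proj(n,w)*S+S/2-.5).astype(np.int32));cv2.fillPoly(im,[h],1)
        im=cv2.resize(im.astype(np.float32),(512,384),interpolation=cv2.INTER_AREA)
        t+=np.abs(im-seg[n]).sum()
    return t
x0=np.r_[onz("top",(205,186),.12),.28,1,1]
best=min((minimize(cost,x0+[0,0,0,u,v],method="Nelder-Mead",options=dict(initial_simplex=np.vstack([x0+[0,0,0,u,v]]+[x0+[0,0,0,u,v]+np.eye(5)[i]*[.01,.01,.08,.12,.12][i] for i in range(5)]))) for u in(-.1,.1) for v in(-.1,.1)),key=lambda r:r.fun)
print("carton",best.x.round(4),best.fun,[int(seg[n].sum()) for n in seg])
C=best.x
# driver red centroids -> ; recess dark blob
for n,c in(("top",(306.5,180)),("scene",(252.4,246))):
    im=eyes.snapshot(n);g=cv2.cvtColor(im,6).astype(float)
    c0,r0=int(c[0])-4,int(c[1])-4;w=g[r0:r0+9,c0:c0+9];print(n);print(w.astype(int))
# vise corners
cor=np.array([[s*.075,t*.12,.03] for s,t in((1,1),(1,-1),(-1,-1),(-1,1))])
obs=[("top",0,(293.7,159.2)),("top",1,(356.2,180.7)),("top",2,(343.7,220)),("top",3,(277.5,199)),("scene",0,(240.8,222.2)) if 0 else ("scene",0,(288,250.2)),("scene",3,(240.8,222.2)),("scene",2,(188,295))]
f=lambda p:np.concatenate([(proj(n,Rz(p[2])@cor[i]+[p[0],p[1],0])-v).ravel() for n,i,v in obs])
r=least_squares(f,[.45,-.2,-.33],loss="soft_l1");print("vise",r.x.round(4),f(r.x).reshape(-1,2).round(1).tolist())
print("rec",tri({"top":(306.7,180),"scene":(252.4,245.8)}))
E
```

```text
carton [0.5407 0.1757 0.289  1.009  1.0822] 383.3125 [3664, 2478]
top
[[111 149 156 155 154 156 155 155 157]
 [136 155 149 121 117 145 154 157 158]
 [152 153 132  72  60  91 120 146 156]
 [156 143  89  34  21  40  66 109 148]
 [151 121  64  44  21  25  62 117 153]
 [150 120  79  58  47  53  93 141 156]
 [156 149 132 101  74  79 123 153 156]
 [152 155 155 149 134 121 151 156 145]
 [103 136 153 157 155 153 157 152 131]]
scene
[[158 156 138 107  71  61  97 141 154]
 [158 138 104  70  53  45  55  88 136]
 [140 104  71  56  48  36  40  50  85]
 [128  77  57  51  28  17  31  40  58]
 [148 104  60  31  12   5  16  42  87]
 [158 144  82  28   7   9  27  76 140]
 [159 156 139  76  25  29  84 143 159]
 [158 158 154 136  77  83 145 159 161]
 [150 157 155 155 149 150 159 161 160]]
vise [ 0.5374 -0.2109 -0.3193] [[-1.0, -1.4], [0.7, 0.0], [-0.2, 1.1], [1.0, -1.1], [1.4, -0.9], [-0.3, -1.6], [-3.0, 1.5]]
rec (array([ 0.56043815, -0.1611905 ,  0.101897  ]), array([-0.01780351, -0.04152718, -0.03161688,  0.0059227 ]))
```

Request:
jog_arm(moves=[{"tz": 1, "tx": 0.3, "ty": -0.4, "az": 1, "jaw": 1}, {"tz": 1, "tx": 0.8, "ty": -0.95, "az": 1, "jaw": 1}, {"tz": 0.5, "tx": 0.8, "ty": -0.95, "az": 1, "jaw": 1}, {"tx": 0.8, "ty": -0.95, "az": 1, "jaw": 1}, {"tx": 0.8, "ty": -0.95, "az": 1, "jaw": 1}], newtons=40)

```text
invalid input
```

Request:
jog_arm(moves=[{"tx": 0.8, "ty": -0.95, "az": 1, "jaw": 1}, {"tx": 0.8, "ty": -0.95, "jaw": 1}, {"tx": 0.8, "ty": -0.95, "jaw": 1}, {"tx": 0.8, "ty": -0.95, "jaw": 1}, {"tx": 0.8, "ty": -0.95, "jaw": 1}])

```text
invalid input
```

Run:
```python
from h import *
s=sensors.state();print(s["time_s"],s["ee_pos"].__repr__(),np.round(s["orientation"],2).tolist())
# recess fit from saved starting pictures
ims={n:cv2.cvtColor(cv2.imread(f"pics/{n}0.png"),6).astype(float) for n in("top","scene")}
S=16
def ren(n,p,c0,r0,w=15):
    a=.0078;q=np.array([[-a,-a,0],[a,-a,0],[a,a,0],[-a,a,0]])@Rz(p[2]).T+[p[0],p[1],.102]
    im=np.zeros((w*S,w*S),np.uint8);u=(proj(n,q)-[c0,r0])*S+S/2-.5
    cv2.fillPoly(im,[np.round(u).astype(np.int32)],1);im=cv2.resize(im.astype(np.float32),(w,w),interpolation=cv2.INTER_AREA)
    return cv2.GaussianBlur(im,(5,5),.6)
W={"top":(299,173),"scene":(245,238)}
def cost(p,ns=("top","scene")):
    t=0
    for n in ns:
        c,r=W[n];o=np.clip((152-ims[n][r+3:r+12,c+3:c+12])/100,0,1)
        t+=((ren(n,p,c,r)[3:12,3:12]-o)**2).sum()
    return t
for ns in(("top","scene"),("top",),("scene",)):
  R=[]
  for t in np.arange(0,1.57,.13):
    x0=np.r_[.5604,-.1612,-.32-t]
    r=minimize(cost,x0,args=(ns,),method="Nelder-Mead",options=dict(initial_simplex=np.vstack([x0]+[x0+np.eye(3)[i]*[.002,.002,.07][i] for i in range(3)])))
    R.append((round(r.fun,2),r.x.round(4).tolist(),round((-.32-r.x[2])%(np.pi/2),2)))
  print(ns,sorted(R)[:4])
```

```text
1.2 array([0.15942838, 0.63018416, 0.19332409]) [[0.97, -0.0, 0.25], [-0.25, 0.0, 0.97], [-0.0, -1.0, 0.0]]
('top', 'scene') [(np.float64(1.06), [0.5606, -0.1594, -0.5694], np.float64(0.25)), (np.float64(1.06), [0.5606, -0.1594, -0.5688], np.float64(0.25)), (np.float64(1.06), [0.5606, -0.1593, -2.1157], np.float64(0.22)), (np.float64(1.06), [0.5606, -0.1593, -0.5574], np.float64(0.24))]
('top',) [(np.float64(0.59), [0.5605, -0.1592, -0.4933], np.float64(0.17)), (np.float64(0.59), [0.5605, -0.1591, -2.0688], np.float64(0.18)), (np.float64(0.59), [0.5605, -0.1591, -0.4891], np.float64(0.17)), (np.float64(0.59), [0.5606, -0.1592, -0.4963], np.float64(0.18))]
('scene',) [(np.float64(0.42), [0.5606, -0.1594, -2.1396], np.float64(0.25)), (np.float64(0.43), [0.5606, -0.1595, -2.1406], np.float64(0.25)), (np.float64(0.43), [0.5606, -0.1595, -2.1396], np.float64(0.25)), (np.float64(0.43), [0.5606, -0.1595, -0.5607], np.float64(0.24))]
```

Request:
jog_arm(moves=[{"tx": 0.3, "ty": -0.4, "tz": 1, "ax": 0, "ay": 0, "az": 1, "jaw": 1}, {"tx": 0.8, "ty": -0.95, "tz": 1, "ax": 0, "ay": 0, "az": 1, "jaw": 1}, {"tx": 0.8, "ty": -0.95, "tz": 0.5, "ax": 0, "ay": 0, "az": 1, "jaw": 1}, {"tx": 0.8, "ty": -0.95, "tz": 0, "ax": 0, "ay": 0, "az": 1, "jaw": 1}, {"tx": 0.8, "ty": -0.95, "tz": 0, "ax": 0, "ay": 0, "az": 1, "jaw": 1}], newtons=40)

```text
time_s: 1.7
ee_pos: [0.2642, 0.5016, 0.27]
orientation: [[0.954, 0.004, -0.299], [0.299, -0.002, 0.954], [0.003, -1.0, -0.003]]
ft_force: [0.2, 0.3, 0.5]
opening: 0.0123
```

Request:
jog_arm(moves=[{"tx": 0.8, "ty": -0.95, "tz": 0, "ax": 0, "ay": 0, "az": 1, "jaw": 1}, {"tx": 0.8, "ty": -0.95, "tz": 0, "ax": 0, "ay": 0, "az": 0, "jaw": 1}, {"tx": 0.8, "ty": -0.95, "tz": 0, "ax": 0, "ay": 0, "az": 0, "jaw": 1}, {"tx": 0.8, "ty": -0.95, "tz": 0, "ax": 0, "ay": 0, "az": 0, "jaw": 1}, {"tx": 0.8, "ty": -0.95, "tz": 0, "ax": 0, "ay": 0, "az": 0, "jaw": 1}])

```text
time_s: 2.2
ee_pos: [0.3883, 0.3531, 0.272]
orientation: [[0.914, 0.008, -0.405], [0.405, 0.001, 0.914], [0.007, -1.0, -0.002]]
ft_force: [0.5, 0.2, 0.2]
opening: -0.0004
```

Request:
jog_arm(moves=[{"tx": 0.83, "ty": -0.95, "tz": 0, "ax": 0, "ay": 0, "az": 0, "jaw": 1}, {"tx": 0.83, "ty": -0.95, "tz": 0, "ax": 0, "ay": 0, "az": 0, "jaw": 1}, {"tx": 0.83, "ty": -0.95, "tz": 0, "ax": 0, "ay": 0, "az": 0, "jaw": 1}, {"tx": 0.83, "ty": -0.95, "tz": 0, "ax": 0, "ay": 0, "az": 0, "jaw": 1}, {"tx": 0.83, "ty": -0.95, "tz": 0, "ax": 0, "ay": 0, "az": 0, "jaw": 1}])

```text
time_s: 2.7
ee_pos: [0.5171, 0.2039, 0.2732]
orientation: [[0.914, 0.01, -0.405], [0.405, 0.003, 0.915], [0.01, -1.0, -0.002]]
ft_force: [0.0, 0.9, -0.2]
opening: 0.0001
```

Request:
jog_arm(moves=[{"tx": 0.83, "ty": -0.95, "tz": 0, "ax": 0, "ay": 0, "az": 0, "jaw": 1}, {"tx": 0, "ty": 0, "tz": 0, "ax": 0, "ay": 0, "az": 0, "jaw": 1}])

```text
time_s: 2.9
ee_pos: [0.545, 0.1708, 0.2733]
orientation: [[0.916, 0.011, -0.4], [0.4, 0.002, 0.917], [0.011, -1.0, -0.003]]
ft_force: [0.1, 0.0, 0.0]
opening: 0.0
```

Request:
jog_arm(moves=[{"tx": -0.1, "ty": 0.1, "tz": -1, "ax": 0, "ay": 0.1, "az": 0, "jaw": 1}, {"tx": 0, "ty": 0, "tz": -1, "ax": 0, "ay": 0, "az": 0, "jaw": 1}, {"tx": 0, "ty": 0, "tz": -1, "ax": 0, "ay": 0, "az": 0, "jaw": 1}, {"tx": 0, "ty": 0, "tz": -1, "ax": 0, "ay": 0, "az": 0, "jaw": 1}, {"tx": 0, "ty": 0, "tz": -0.1, "ax": 0, "ay": 0, "az": 0, "jaw": 1}])

```text
time_s: 3.4
ee_pos: [0.542, 0.1748, 0.1493]
orientation: [[0.917, 0.006, -0.398], [0.398, 0.004, 0.917], [0.006, -1.0, 0.001]]
ft_force: [-1.2, -0.3, 0.5]
opening: 0.0002
```

Request:
jog_arm(moves=[{"tx": -0.6, "ty": -0.18, "tz": 0, "ax": 0, "ay": 0, "az": 0, "jaw": 1}, {"tx": -0.6, "ty": -0.18, "tz": 0, "ax": 0, "ay": 0, "az": 0, "jaw": 1}, {"tx": -0.6, "ty": -0.18, "tz": 0, "ax": 0, "ay": 0, "az": 0, "jaw": 1}, {"tx": -0.6, "ty": -0.18, "tz": 0, "ax": 0, "ay": 0, "az": 0, "jaw": 1}, {"tx": -0.6, "ty": -0.18, "tz": 0, "ax": 0, "ay": 0, "az": 0, "jaw": 1}])

```text
time_s: 3.9
ee_pos: [0.4517, 0.1499, 0.1549]
orientation: [[0.916, 0.012, -0.401], [0.401, 0.005, 0.916], [0.013, -1.0, -0.0]]
ft_force: [-0.3, -0.2, 0.7]
opening: -0.0001
```

Request:
jog_arm(moves=[{"tx": 0.84, "ty": 0.25, "tz": -0.1, "ax": 0, "ay": 0, "az": 0, "jaw": 1}, {"tx": 0.84, "ty": 0.25, "tz": -0.1, "ax": 0, "ay": 0.1, "az": 0, "jaw": 1}, {"tx": 0.84, "ty": 0.25, "tz": 0, "ax": 0, "ay": 0, "az": 0, "jaw": 1}, {"tx": 0.84, "ty": 0.25, "tz": 0, "ax": 0, "ay": 0, "az": 0, "jaw": 1}, {"tx": 0.64, "ty": 0.19, "tz": 0, "ax": 0, "ay": 0, "az": 0, "jaw": 1}])

```text
time_s: 4.4
ee_pos: [0.5728, 0.189, 0.1574]
orientation: [[0.915, 0.01, -0.403], [0.403, 0.007, 0.915], [0.012, -1.0, 0.002]]
ft_force: [-1.0, -0.0, 0.1]
opening: -0.0003
```

Request:
jog_arm(moves=[{"tx": 0.64, "ty": 0.19, "tz": 0, "ax": 0, "ay": 0, "az": 0, "jaw": 1}, {"tx": 0.64, "ty": 0.19, "tz": 0, "ax": 0, "ay": 0, "az": 0, "jaw": 1}, {"tx": 0.64, "ty": 0.19, "tz": 0, "ax": 0, "ay": 0, "az": 0, "jaw": 1}])

```text
time_s: 4.7
ee_pos: [0.6347, 0.2091, 0.1635]
orientation: [[0.914, 0.017, -0.405], [0.405, 0.008, 0.914], [0.019, -1.0, 0.001]]
ft_force: [0.7, 0.7, 0.6]
opening: 0.0001
```

Request:
jog_arm(moves=[{"tx": -0.8, "ty": -0.25, "tz": 0.5, "ax": 0, "ay": 0, "az": 0, "jaw": 0.5}, {"tx": -0.8, "ty": -0.25, "tz": 1, "ax": 0, "ay": 0, "az": 0, "jaw": 0.5}, {"tx": -1, "ty": -0.3, "tz": 1, "ax": 0, "ay": 0, "az": 0, "jaw": 0.5}, {"tx": -1, "ty": -0.3, "tz": 1, "ax": 0, "ay": 0, "az": 0, "jaw": 0.5}, {"tx": -1, "ty": -0.3, "tz": 0, "ax": 0, "ay": 0, "az": 0, "jaw": 0.4}])

```text
time_s: 5.2
ee_pos: [0.4967, 0.1692, 0.2744]
orientation: [[0.913, 0.018, -0.408], [0.408, 0.009, 0.913], [0.02, -1.0, 0.001]]
ft_force: [0.2, 0.3, -0.1]
opening: 0.0513
```

Request:
jog_arm(moves=[{"tx": -1, "ty": -0.3, "tz": 0, "ax": 0, "ay": 0, "az": 0, "jaw": 0.4}, {"tx": -1, "ty": -0.3, "tz": 0, "ax": 0, "ay": 0, "az": 0, "jaw": 0.4}, {"tx": 0, "ty": 0, "tz": 0, "ax": 0, "ay": 0, "az": 0, "jaw": 0.4}])

```text
time_s: 5.5
ee_pos: [0.4333, 0.1517, 0.2818]
orientation: [[0.912, 0.03, -0.409], [0.409, 0.01, 0.912], [0.031, -1.0, -0.003]]
ft_force: [-0.9, 0.4, -0.0]
opening: 0.0511
```

Run:
```python
from h import *
for n in("scene","top"):cv2.imwrite(f"pics/{n}1.png",eyes.snapshot(n))
s=cv2.imread("pics/scene1.png");t=cv2.imread("pics/top1.png")
cv2.imwrite("pics/c2.png",np.hstack([cv2.resize(s[70:190,225:325],(400,480)),cv2.resize(t[135:231,160:240],(400,480))]))
```

```text
(no output)
```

View pics/c2.png

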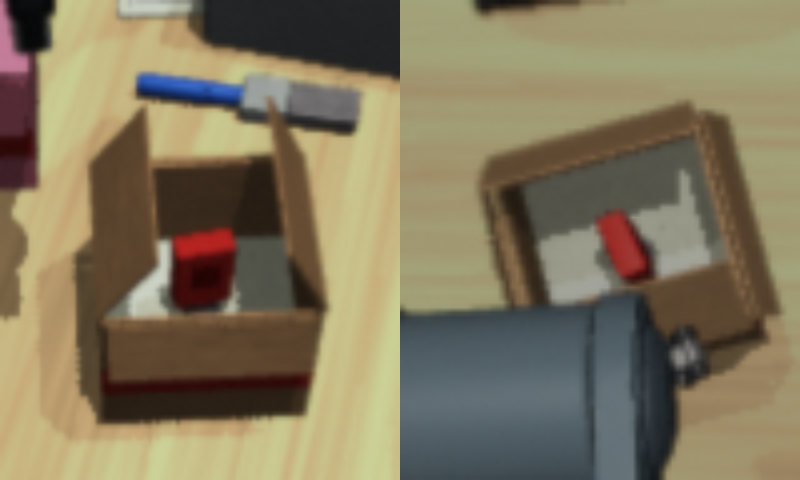

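The flaps look unmoved, though the tool went through where I placed them. I'll overlay the tool position and the flap model to see why.

Run:
```python
from h import *
C=[.5407,.1757,.289]
st=sensors.state();print(st["ee_pos"],st["time_s"])
o=[]
for n,(c0,r0) in(("scene",(200,60)),("top",(150,130))):
    im=cv2.imread(f"pics/{n}1.png");k=4
    v=cv2.resize(im[r0:r0+140,c0:c0+100],None,fx=k,fy=k,interpolation=cv2.INTER_CUBIC)
    for a,col in((1.04,(0,255,0)),(2.3,(255,0,255))):
        for s in(-1,1):
            q=(proj(n,flap(s,a)@Rz(C[2]).T+[C[0],C[1],0])-[c0,r0]+.5)*k
            cv2.polylines(v,[np.round(q).astype(np.int32)],True,col,1)
    q=(proj(n,st["ee_pos"])-[c0,r0]+.5)*k;cv2.circle(v,tuple(int(z) for z in q[0]),6,(255,0,0),2);print(n,proj(n,st["ee_pos"]))
    o.append(v)
cv2.imwrite("pics/c3.png",np.hstack(o))
```

```text
[0.43569668 0.15200242 0.28197758] 5.6
scene [[234.09261683  86.24584677]]
top [[201.8854828  214.27053702]]
```

View pics/c3.png

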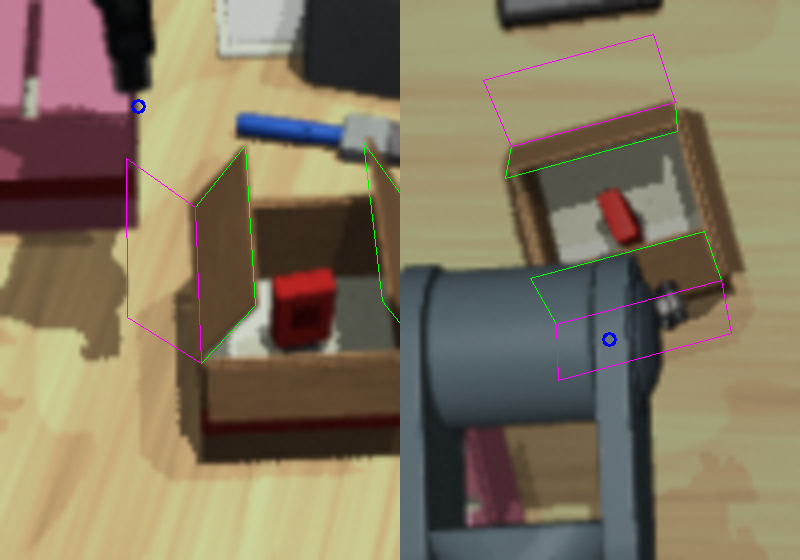

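The flap model at 1.04 rad matches the picture exactly, and the tool position is right too. So the flaps either let the fingers pass or came back. I'll push again and look while holding.

Request:
jog_arm(moves=[{"tx": 0.9, "ty": 0.2, "tz": 0, "ax": -0.1, "ay": 0.3, "az": 0, "jaw": 1}, {"tx": 0.9, "ty": 0.2, "tz": 0, "ax": 0, "ay": 0, "az": 0, "jaw": 1}, {"tx": 0.9, "ty": 0.2, "tz": 0, "ax": 0, "ay": 0, "az": 0, "jaw": 1}, {"tx": 0.8, "ty": 0.2, "tz": -0.8, "ax": 0, "ay": 0, "az": 0, "jaw": 1}, {"tx": 0, "ty": 0, "tz": -1, "ax": 0, "ay": 0, "az": 0, "jaw": 1}])

```text
time_s: 6.1
ee_pos: [0.5521, 0.1794, 0.2343]
orientation: [[0.912, 0.014, -0.41], [0.41, 0.002, 0.912], [0.013, -1.0, -0.004]]
ft_force: [-0.5, -0.1, -1.1]
opening: -0.0005
```

Request:
jog_arm(moves=[{"tx": 0, "ty": 0, "tz": -1, "ax": 0, "ay": 0, "az": 0, "jaw": 1}, {"tx": 0, "ty": 0, "tz": -1, "ax": 0, "ay": 0, "az": 0, "jaw": 1}, {"tx": 0, "ty": 0, "tz": -0.5, "ax": 0, "ay": 0, "az": 0, "jaw": 1}, {"tx": -0.5, "ty": -0.15, "tz": 0, "ax": 0, "ay": 0, "az": 0, "jaw": 1}, {"tx": -0.5, "ty": -0.15, "tz": -0.1, "ax": 0, "ay": 0, "az": 0, "jaw": 1}])

```text
time_s: 6.6
ee_pos: [0.5261, 0.1722, 0.1488]
orientation: [[0.911, 0.008, -0.411], [0.411, 0.002, 0.912], [0.008, -1.0, -0.002]]
ft_force: [-0.0, -0.8, -0.1]
opening: 0.0001
```

Request:
jog_arm(moves=[{"tx": -0.5, "ty": -0.15, "tz": 0, "ax": 0, "ay": 0, "az": 0, "jaw": 1}, {"tx": -0.5, "ty": -0.15, "tz": -0.1, "ax": 0, "ay": 0, "az": 0, "jaw": 1}])

```text
time_s: 6.8
ee_pos: [0.497, 0.1635, 0.1463]
orientation: [[0.911, 0.009, -0.412], [0.412, 0.002, 0.911], [0.009, -1.0, -0.002]]
ft_force: [1.0, -0.4, 0.4]
opening: 0.0
```

Run:
```python
from h import *
s=eyes.snapshot("scene");cv2.imwrite("pics/scene2.png",s)
cv2.imwrite("pics/c4.png",cv2.resize(s[60:190,210:330],(600,650))[:600])
```

```text
(no output)
```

View pics/c4.png

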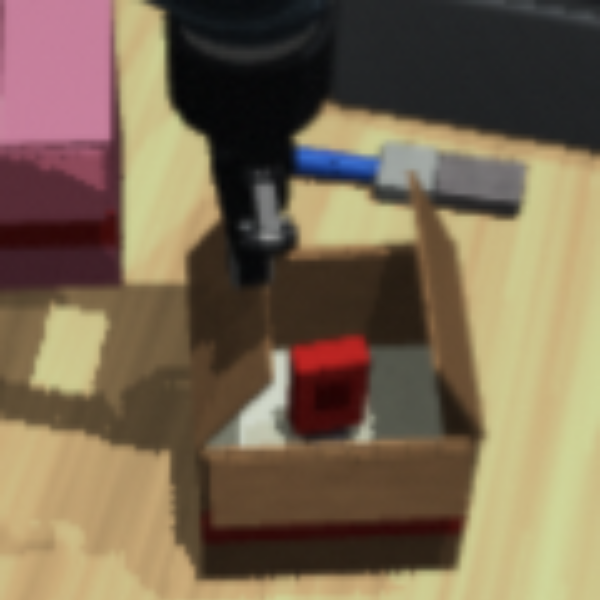

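Request:
jog_arm(moves=[{"tx": -0.5, "ty": -0.15, "tz": 0, "ax": 0, "ay": 0, "az": 0, "jaw": 1}, {"tx": -0.4, "ty": -0.12, "tz": 0, "ax": 0, "ay": 0, "az": 0, "jaw": 1}])

```text
time_s: 7.05
ee_pos: [0.4702, 0.1554, 0.1471]
orientation: [[0.911, 0.01, -0.412], [0.412, 0.002, 0.911], [0.01, -1.0, -0.002]]
ft_force: [0.4, 0.4, 0.5]
opening: -0.0
```

Request:
jog_arm(moves=[{"tx": -0.4, "ty": -0.12, "tz": 0, "ax": 0, "ay": 0, "az": 0, "jaw": 1}])

```text
time_s: 7.15
ee_pos: [0.4592, 0.152, 0.1481]
orientation: [[0.911, 0.012, -0.412], [0.412, 0.002, 0.911], [0.011, -1.0, -0.003]]
ft_force: [-0.4, -0.3, -0.6]
opening: -0.0001
```

Run:
```python
from h import *
s=eyes.snapshot("scene");cv2.imwrite("pics/scene3.png",s)
cv2.imwrite("pics/c5.png",cv2.resize(s[60:190,210:330],(600,650))[:600])
```

```text
(no output)
```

View pics/c5.png

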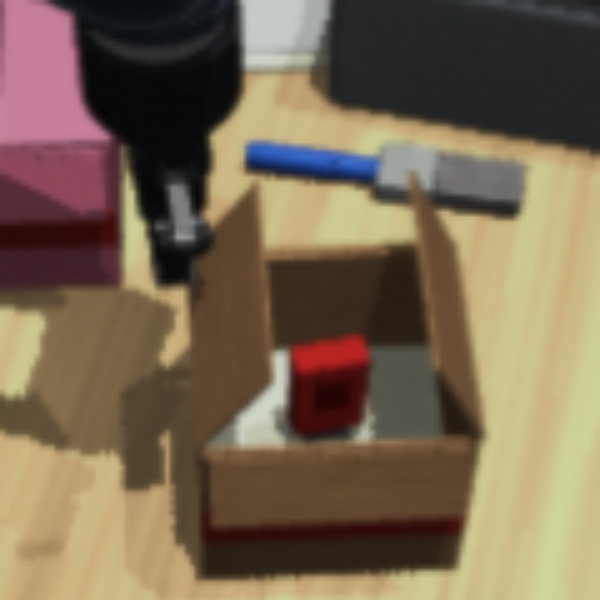

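Run:
```python
from h import *
for p,o in(((.497,.1635,.1463),(260.4,116)),((.4592,.152,.148),(245,116))):
    print("exp",proj("scene",p).round(1),"obs",o,[ (dz,proj("scene",np.add(p,[0,0,dz])).round(1).tolist()) for dz in(.02,.04,.06)])
t=eyes.snapshot("top");cv2.imwrite("pics/top3.png",t);s=cv2.imread("pics/scene3.png")
print(sensors.state()["ee_pos"],sensors.state()["qpos"],proj("top",sensors.state()["ee_pos"]))
d=cv2.absdiff(cv2.imread("pics/scene2.png"),s).max(2)
v=np.hstack([cv2.resize(s[85:135,225:275],(400,400)),cv2.resize(t[140:240,160:260],(400,400))]);cv2.imwrite("pics/c6.png",v)
```

```text
exp [[259.8 124.3]] obs (260.4, 116) [(0.02, [[259.9, 119.4]]), (0.04, [[259.9, 114.3]]), (0.06, [[259.9, 109.0]])]
exp [[245.2 124.5]] obs (245, 116) [(0.02, [[245.0, 119.6]]), (0.04, [[244.7, 114.5]]), (0.06, [[244.5, 109.2]])]
[0.45863419 0.152004   0.14787274] [ 8.41559660e-02 -1.15723929e-01  2.02329476e+00  1.14601395e-03
  1.22276889e+00 -1.91147829e+00] [[208.76232239 207.92687626]]
```

View pics/c6.png

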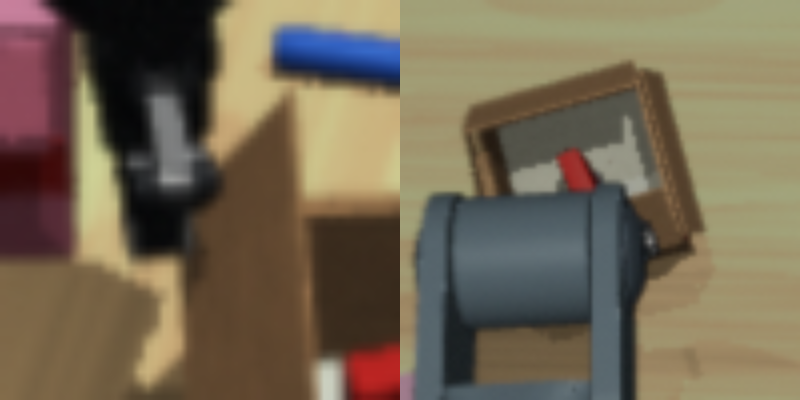

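Run:
```python
from h import *
p=np.array([.159,.63,.193]);z=np.array([.245,.969,0])
o=[]
for n,(c0,r0) in(("scene",(85,0)),("top",(0,270))):
    im=cv2.imread(f"pics/{n}0.png");k=5;v=cv2.resize(im[r0:r0+80,c0:c0+80],None,fx=k,fy=k,interpolation=cv2.INTER_CUBIC)
    for s in(-1,1):
        for h,c in((.013,(0,255,0)),(.046,(255,0,255))):
            q=proj(n,p+s*.043*z+[0,0,h])[0];print(n,s,h,q.round(1));cv2.circle(v,tuple(int(a) for a in (q-[c0,r0]+.5)*k),5,c,1)
    o.append(v)
cv2.imwrite("pics/c7.png",np.hstack(o))
```

```text
scene -1 0.013 [189.8   0.2]
scene -1 0.046 [188.4  -8.9]
scene 1 0.013 [203.8 -12.2]
scene 1 0.046 [202.7 -21.1]
top -1 0.013 [ 62.  304.3]
top -1 0.046 [ 56.2 306.7]
top 1 0.013 [ 37.4 295.6]
top 1 0.046 [ 31.1 297.6]
```

View pics/c7.png

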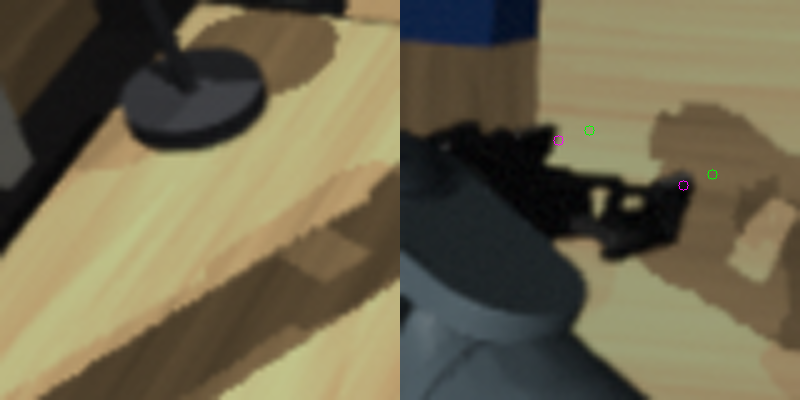

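The fingertips are really about 33 mm higher than the reported TCP: the magenta points match in the top picture and the closed tips match in the scene picture. So my sweeps passed just over the flaps. I'll offset z by 33 mm and push again lower.

Request:
jog_arm(moves=[{"tx": 0, "ty": 0, "tz": 1, "ax": 0, "ay": 0.1, "az": 0, "jaw": 1}, {"tx": 0.4, "ty": 0.1, "tz": 0.8, "ax": 0, "ay": 0, "az": 0, "jaw": 1}, {"tx": 0.8, "ty": 0.24, "tz": 0, "ax": 0, "ay": 0, "az": 0, "jaw": 1}, {"tx": 0.8, "ty": 0.24, "tz": 0, "ax": 0, "ay": 0, "az": 0, "jaw": 1}, {"tx": 0.8, "ty": 0.24, "tz": 0, "ax": 0, "ay": 0, "az": 0, "jaw": 1}])

```text
time_s: 7.75
ee_pos: [0.5495, 0.1787, 0.2073]
orientation: [[0.911, 0.006, -0.411], [0.411, 0.003, 0.911], [0.007, -1.0, 0.0]]
ft_force: [-0.7, 0.8, -0.9]
opening: -0.0001
```

Request:
jog_arm(moves=[{"tx": 0, "ty": 0, "tz": -0.8, "ax": 0, "ay": 0, "az": 0, "jaw": 1}, {"tx": 0, "ty": 0, "tz": -1, "ax": 0, "ay": 0, "az": 0, "jaw": 1}, {"tx": 0, "ty": 0, "tz": -0.9, "ax": 0, "ay": 0, "az": 0, "jaw": 1}])

```text
time_s: 8.05
ee_pos: [0.5609, 0.181, 0.131]
orientation: [[0.911, 0.023, -0.412], [0.412, 0.006, 0.911], [0.023, -1.0, -0.004]]
ft_force: [-0.2, 0.1, -0.1]
opening: 0.0002
```

Request:
jog_arm(moves=[{"tx": -0.6, "ty": -0.18, "tz": -0.05, "ax": 0, "ay": 0, "az": 0, "jaw": 1}, {"tx": -0.6, "ty": -0.18, "tz": -0.05, "ax": 0, "ay": 0, "az": 0, "jaw": 1}, {"tx": -0.6, "ty": -0.18, "tz": -0.05, "ax": 0, "ay": 0, "az": 0, "jaw": 1}, {"tx": -0.6, "ty": -0.18, "tz": -0.05, "ax": 0, "ay": 0, "az": 0, "jaw": 1}, {"tx": -0.6, "ty": -0.18, "tz": -0.05, "ax": 0, "ay": 0, "az": 0, "jaw": 1}])

```text
time_s: 8.55
ee_pos: [0.475, 0.1549, 0.1197]
orientation: [[0.911, 0.022, -0.411], [0.411, 0.007, 0.911], [0.023, -1.0, -0.003]]
ft_force: [2.1, 0.9, -0.5]
opening: -0.0002
```

Request:
jog_arm(moves=[{"tx": -0.5, "ty": -0.15, "tz": 0, "ax": 0, "ay": 0.2, "az": 0, "jaw": 1}, {"tx": -0.4, "ty": -0.12, "tz": 0, "ax": 0, "ay": 0, "az": 0, "jaw": 1}, {"tx": 0, "ty": 0, "tz": 0, "ax": 0, "ay": 0, "az": 0, "jaw": 1}])

```text
time_s: 8.85
ee_pos: [0.4491, 0.1469, 0.1211]
orientation: [[0.912, 0.003, -0.411], [0.411, 0.007, 0.912], [0.005, -1.0, 0.006]]
ft_force: [0.4, 1.0, -0.0]
opening: 0.0003
```

Request:
jog_arm(moves=[{"tx": 0.84, "ty": 0.25, "tz": 0, "ax": 0, "ay": 0, "az": 0, "jaw": 1}, {"tx": 0.84, "ty": 0.25, "tz": 0, "ax": 0, "ay": 0, "az": 0, "jaw": 1}, {"tx": 0.84, "ty": 0.25, "tz": 0, "ax": 0, "ay": 0, "az": 0, "jaw": 1}, {"tx": 0.84, "ty": 0.25, "tz": -0.05, "ax": 0, "ay": 0, "az": 0, "jaw": 1}, {"tx": 0.6, "ty": 0.18, "tz": -0.1, "ax": 0, "ay": 0.1, "az": 0, "jaw": 1}])

```text
time_s: 9.35
ee_pos: [0.5754, 0.1842, 0.1178]
orientation: [[0.912, -0.007, -0.41], [0.41, 0.008, 0.912], [-0.003, -1.0, 0.01]]
ft_force: [-2.0, -1.6, 0.9]
opening: -0.0001
```

Request:
jog_arm(moves=[{"tx": 0.6, "ty": 0.18, "tz": -0.1, "ax": 0, "ay": 0.1, "az": 0, "jaw": 1}, {"tx": 0.6, "ty": 0.18, "tz": -0.1, "ax": 0, "ay": 0.1, "az": 0, "jaw": 1}, {"tx": 0.6, "ty": 0.18, "tz": -0.1, "ax": 0, "ay": 0.1, "az": 0, "jaw": 1}])

```text
time_s: 9.65
ee_pos: [0.6359, 0.2023, 0.1124]
orientation: [[0.911, -0.039, -0.41], [0.411, 0.008, 0.912], [-0.032, -0.999, 0.023]]
ft_force: [-16.7, -5.8, 9.2]
opening: 0.0001
```

Request:
jog_arm(moves=[{"tx": -0.5, "ty": -0.15, "tz": 0.2, "ax": 0, "ay": -0.4, "az": 0, "jaw": 1}, {"tx": -0.5, "ty": -0.15, "tz": 0.8, "ax": 0, "ay": 0, "az": 0, "jaw": 1}, {"tx": -0.7, "ty": -0.2, "tz": 1, "ax": 0, "ay": 0, "az": 0, "jaw": 0.4}, {"tx": -1, "ty": -0.3, "tz": 1, "ax": 0, "ay": 0, "az": 0, "jaw": 0.4}, {"tx": -1, "ty": -0.3, "tz": 0.6, "ax": 0, "ay": 0, "az": 0, "jaw": 0.4}])

```text
time_s: 10.15
ee_pos: [0.5278, 0.1695, 0.2152]
orientation: [[0.912, -0.01, -0.41], [0.41, 0.006, 0.912], [-0.006, -1.0, 0.01]]
ft_force: [-0.5, 0.3, 1.4]
opening: 0.0431
```

Request:
jog_arm(moves=[{"tx": -1, "ty": -0.3, "tz": 0.3, "ax": 0, "ay": 0, "az": 0, "jaw": 0.4}, {"tx": -1, "ty": -0.3, "tz": 0, "ax": 0, "ay": 0, "az": 0, "jaw": 0.4}, {"tx": -0.8, "ty": -0.2, "tz": 0, "ax": 0, "ay": 0, "az": 0, "jaw": 0.4}, {"tx": 0, "ty": 0, "tz": 0, "ax": 0, "ay": 0, "az": 0, "jaw": 0.4}])

```text
time_s: 10.55
ee_pos: [0.4445, 0.1451, 0.2306]
orientation: [[0.912, -0.002, -0.41], [0.41, 0.007, 0.912], [0.001, -1.0, 0.007]]
ft_force: [0.5, 1.5, -0.4]
opening: 0.0512
```

Run:
```python
from h import *
ims={n:eyes.snapshot(n) for n in("scene","top")}
for n in ims:cv2.imwrite(f"pics/{n}4.png",ims[n])
C=[.5407,.1757,.289]
S=6;W={"top":(185,165,40,40),"scene":(255,115,45,45)}
red={}
for n,(c,r,w,h) in W.items():
    im=ims[n].astype(float);b,g,q=[im[r:r+h,c:c+w,i] for i in range(3)]
    red[n]=np.clip(((q-np.maximum(b,g))-30)/60,0,1);print(n,red[n].sum().round(1))
box=np.array([[x,y,z] for x in(-.022,.022) for y in(-.01,.01) for z in(.058,.12)])
def cost(p):
    t=0
    for n,(c,r,w,h) in W.items():
        im=np.zeros((h*S,w*S),np.uint8);q=box@Rz(p[2]).T+[p[0],p[1],0]
        cv2.fillPoly(im,[cv2.convexHull(np.round((proj(n,q)-[c,r])*S+S/2-.5).astype(np.int32))],1)
        im=cv2.GaussianBlur(cv2.resize(im.astype(np.float32),(w,h),interpolation=cv2.INTER_AREA),(5,5),.5)
        t+=((im-red[n])**2).sum()
    return t
R=[]
for a in(.1,.3,.5,.7):
    x0=np.r_[C[0],C[1],a];r=minimize(cost,x0,method="Nelder-Mead",options=dict(initial_simplex=np.vstack([x0,x0+[.004,0,0],x0+[0,.004,0],x0+[0,0,.1]])));R.append((r.fun,r.x.round(4).tolist()))
print(sorted(R)[:2]);st=sensors.state();print(st["ee_pos"],st["orientation"].round(3).tolist())
o=[]
for n,(c0,r0) in(("scene",(215,70)),("top",(150,130))):
    k=4;v=cv2.resize(ims[n][r0:r0+130,c0:c0+100],None,fx=k,fy=k,interpolation=cv2.INTER_CUBIC)
    for s in(-1,1):
        q=(proj(n,flap(s,2.4)@Rz(C[2]).T+[C[0],C[1],0])-[c0,r0]+.5)*k;cv2.polylines(v,[np.round(q).astype(np.int32)],True,(255,0,255),1)
    o.append(v)
cv2.imwrite("pics/c8.png",np.hstack(o))
```

```text
top 60.1
scene 143.6
[(np.float64(165.68237657452795), [0.538, 0.1781, 0.2222]), (np.float64(166.5289458863602), [0.5384, 0.1799, 0.2571])]
[0.44613147 0.14525114 0.23064899] [[0.912, -0.001, -0.41], [0.41, 0.007, 0.912], [0.002, -1.0, 0.007]]
```

View pics/c8.png

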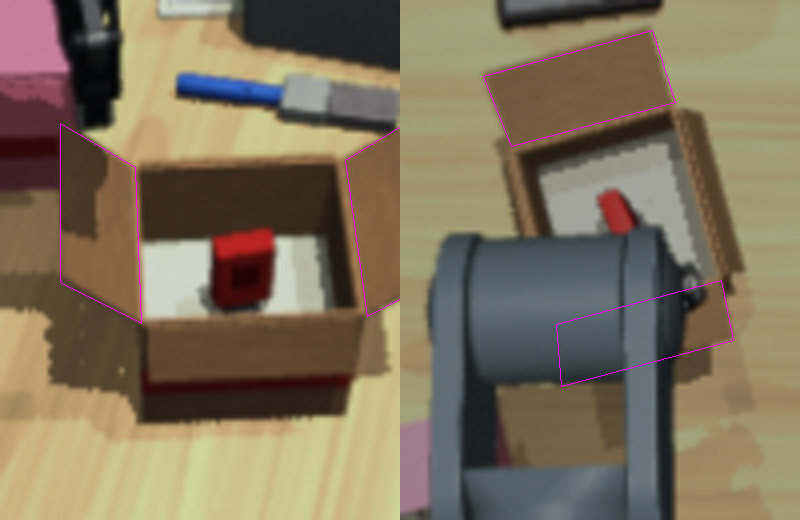

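Both flaps lie at about 2.4 rad (the magenta model matches). Now I fit the driver pose from pictures where it is unoccluded.

```bash
cat > drv.py <<'E'
from h import *
def fit(files,W,x0,zt,angs,S=6):  # zt: z of driver tip
    red={}
    for n,(c,r,w,h) in W.items():
        im=cv2.imread(files[n]).astype(float)[r:r+h,c:c+w];b,g,q=im[...,0],im[...,1],im[...,2]
        m=((q>1.8*np.maximum(b,g))&(q>40)).astype(np.uint8);k,_=cv2.findContours(m,0,2)
        m[:]=0;cv2.drawContours(m,[max(k,key=cv2.contourArea)],-1,1,-1);red[n]=m.astype(float)
    box=np.array([[x,y,z] for x in(-.022,.022) for y in(-.01,.01) for z in(zt+.038,zt+.1)])
    def cost(p):
        t=0
        for n,(c,r,w,h) in W.items():
            im=np.zeros((h*S,w*S),np.uint8);q=box@Rz(p[2]).T+[p[0],p[1],0]
            cv2.fillPoly(im,[cv2.convexHull(np.round((proj(n,q)-[c,r])*S+S/2-.5).astype(np.int32))],1)
            t+=((cv2.resize(im.astype(np.float32),(w,h),interpolation=cv2.INTER_AREA)-red[n])**2).sum()
        return t
    R=[]
    for a in angs:
        x=np.r_[x0,a];r=minimize(cost,x,method="Nelder-Mead",options=dict(initial_simplex=np.vstack([x,x+[.004,0,0],x+[0,.004,0],x+[0,0,.1]])));R.append((round(r.fun,1),r.x.round(4).tolist()))
    return sorted(R),{n:red[n].sum() for n in red}
E
python3 - <<'E'
from drv import *
W={"top":(185,165,40,40),"scene":(255,115,45,45)}
for s in("scene0","scene4"):
    print(fit({"top":"pics/top0.png","scene":f"pics/{s}.png"},W,[.5407,.1757],.02,(.2,.35,.5,.65)))
for n in W:print(n,fit({"top":"pics/top0.png","scene":"pics/scene4.png"},{n:W[n]},[.5407,.1757],.02,(.2,.35,.5,.65)))
E
```

```text
([(np.float64(55.8), [0.5392, 0.1774, 0.3939]), (np.float64(58.2), [0.5396, 0.1779, 0.4815]), (np.float64(58.9), [0.5387, 0.1774, 0.2836]), (np.float64(61.2), [0.539, 0.1773, 0.5774])], {'top': np.float64(91.0), 'scene': np.float64(277.0)})
([(np.float64(62.3), [0.5392, 0.1777, 0.4119]), (np.float64(65.3), [0.5397, 0.1777, 0.5179]), (np.float64(65.6), [0.539, 0.177, 0.2977]), (np.float64(69.4), [0.5399, 0.1777, 0.6299])], {'top': np.float64(91.0), 'scene': np.float64(270.0)})
top ([(np.float64(19.3), [0.5402, 0.1773, 0.6107]), (np.float64(19.6), [0.5399, 0.1764, 0.5543]), (np.float64(19.7), [0.5398, 0.1763, 0.5332]), (np.float64(19.7), [0.5407, 0.1775, 0.588])], {'top': np.float64(91.0)})
scene ([(np.float64(34.9), [0.5385, 0.1775, 0.2565]), (np.float64(36.4), [0.5389, 0.1775, 0.2575]), (np.float64(36.8), [0.5375, 0.1783, 0.2246]), (np.float64(40.9), [0.5363, 0.1765, 0.3515])], {'scene': np.float64(270.0)})
```

Request:
jog_arm(moves=[{"tx": 0.78, "ty": 0.26, "tz": 0, "ax": -0.05, "ay": 0, "az": 0, "jaw": 0.4}, {"tx": 0.78, "ty": 0.26, "tz": 0, "ax": 0, "ay": 0, "az": 0, "jaw": 0.4}, {"tx": 0.78, "ty": 0.26, "tz": 0, "ax": 0, "ay": 0, "az": 0, "jaw": 0.4}, {"tx": 0.78, "ty": 0.26, "tz": 0, "ax": 0, "ay": 0, "az": 0, "jaw": 0.4}, {"tx": 0, "ty": 0, "tz": -0.5, "ax": 0, "ay": 0, "az": 0, "jaw": 0.4}])

```text
time_s: 11.15
ee_pos: [0.5506, 0.1789, 0.2168]
orientation: [[0.912, 0.004, -0.41], [0.41, 0.003, 0.912], [0.005, -1.0, 0.001]]
ft_force: [-0.7, 0.9, 0.1]
opening: 0.0512
```

Request:
jog_arm(moves=[{"tx": 0, "ty": 0, "tz": -0.8, "ax": 0, "ay": 0, "az": 0, "jaw": 0.4}, {"tx": 0, "ty": 0, "tz": -0.8, "ax": 0, "ay": 0, "az": 0, "jaw": 0.4}, {"tx": 0, "ty": 0, "tz": 0, "ax": 0, "ay": 0, "az": 0, "jaw": 0.4}])

```text
time_s: 11.45
ee_pos: [0.5507, 0.1792, 0.1619]
orientation: [[0.912, -0.004, -0.41], [0.41, 0.002, 0.912], [-0.003, -1.0, 0.003]]
ft_force: [-0.9, -0.4, -0.5]
opening: 0.0509
```

Request:
jog_arm(moves=[{"tx": -0.37, "ty": -0.07, "tz": 0, "ax": 0, "ay": 0, "az": 0, "jaw": 0.4}, {"tx": 0, "ty": 0, "tz": -0.7, "ax": 0, "ay": 0, "az": 0, "jaw": 0.4}, {"tx": 0, "ty": 0, "tz": -0.7, "ax": 0, "ay": 0, "az": 0, "jaw": 0.4}, {"tx": 0, "ty": 0, "tz": -0.6, "ax": 0, "ay": 0, "az": 0, "jaw": 0.4}, {"tx": 0, "ty": 0, "tz": 0, "ax": 0, "ay": 0, "az": 0, "jaw": 0.4}])

```text
time_s: 11.95
ee_pos: [0.5414, 0.1772, 0.1021]
orientation: [[0.912, -0.003, -0.41], [0.41, 0.002, 0.912], [-0.002, -1.0, 0.003]]
ft_force: [-0.4, -0.0, 0.7]
opening: 0.0514
```

Request:
jog_arm(moves=[{"tx": 0, "ty": 0, "tz": -0.7, "ax": 0, "ay": 0, "az": 0, "jaw": 0.4}, {"tx": 0, "ty": 0, "tz": -0.7, "ax": 0, "ay": 0, "az": 0, "jaw": 0.4}, {"tx": 0, "ty": 0, "tz": -0.5, "ax": 0, "ay": 0, "az": 0, "jaw": 0.4}, {"tx": 0, "ty": 0, "tz": 0, "ax": 0, "ay": 0, "az": 0, "jaw": 0.4}])

```text
time_s: 12.35
ee_pos: [0.5458, 0.1779, 0.049]
orientation: [[0.912, 0.005, -0.41], [0.41, 0.003, 0.912], [0.006, -1.0, 0.001]]
ft_force: [-0.5, -0.0, -1.1]
opening: 0.0512
```

Request:
jog_arm(moves=[{"tx": -0.2, "ty": -0.03, "tz": -0.3, "ax": 0, "ay": 0, "az": 0, "jaw": 0.4}, {"tx": 0, "ty": 0, "tz": 0, "ax": 0, "ay": 0, "az": 0, "jaw": 0.6}, {"tx": 0, "ty": 0, "tz": 0, "ax": 0, "ay": 0, "az": 0, "jaw": 0.7}, {"tx": 0, "ty": 0, "tz": 0, "ax": 0, "ay": 0, "az": 0, "jaw": 1}, {"tx": 0, "ty": 0, "tz": 0, "ax": 0, "ay": 0, "az": 0, "jaw": 1}], newtons=60)

```text
time_s: 12.85
ee_pos: [0.5418, 0.1773, 0.0431]
orientation: [[0.912, 0.01, -0.41], [0.41, 0.003, 0.912], [0.011, -1.0, -0.001]]
ft_force: [-0.0, 0.2, -1.6]
opening: 0.0194
```

Request:
jog_arm(moves=[{"tx": 0, "ty": 0, "tz": 0, "ax": 0, "ay": 0, "az": 0, "jaw": 1}, {"tx": 0, "ty": 0, "tz": 0, "ax": 0, "ay": 0, "az": 0, "jaw": 1}], newtons=100)

```text
time_s: 13.05
ee_pos: [0.5419, 0.1773, 0.0433]
orientation: [[0.912, 0.011, -0.411], [0.41, 0.003, 0.912], [0.011, -1.0, -0.001]]
ft_force: [-0.7, -0.5, -2.1]
opening: 0.0188
```

Run:
```python
from h import *
st=sensors.state();print({k:np.round(st[k],3).tolist() for k in("time_s","ee_pos","orientation","ft_force","moment","opening","qpos")})
s=eyes.snapshot("scene");cv2.imwrite("pics/scene5.png",s);cv2.imwrite("pics/c9.png",cv2.resize(s[70:170,240:320],(480,600),interpolation=cv2.INTER_CUBIC))
```

```text
{'time_s': 13.05, 'ee_pos': [0.542, 0.177, 0.043], 'orientation': [[0.912, 0.011, -0.411], [0.41, 0.003, 0.912], [0.011, -1.0, -0.001]], 'ft_force': [-0.747, -0.532, -2.095], 'moment': [0.044, 0.029, 0.011], 'opening': 0.019, 'qpos': [0.116, 0.239, 1.865, 0.003, 1.027, -1.879]}
```

View pics/c9.png

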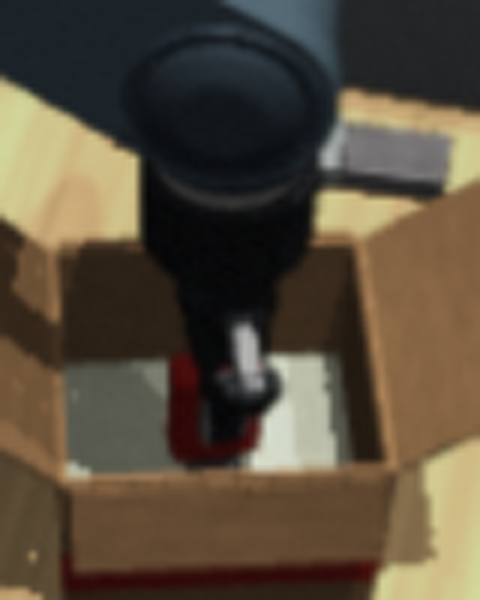

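The handle is gripped (opening 19 mm), with the fingers about centred on the grip. Now I lift it and carry it to the bare head while turning to about -0.56 rad.

Request:
jog_arm(moves=[{"tx": 0, "ty": 0, "tz": 0.6, "ax": 0, "ay": 0, "az": 0, "jaw": 1}, {"tx": 0, "ty": 0, "tz": 0.9, "ax": 0, "ay": 0, "az": 0, "jaw": 1}, {"tx": 0, "ty": 0, "tz": 1, "ax": 0, "ay": 0.1, "az": 0, "jaw": 1}, {"tx": 0, "ty": 0, "tz": 1, "ax": 0, "ay": 0, "az": 0, "jaw": 1}, {"tx": 0, "ty": 0, "tz": 1, "ax": 0, "ay": 0, "az": 0, "jaw": 1}])

```text
time_s: 13.6
ee_pos: [0.5357, 0.1764, 0.1757]
orientation: [[0.912, -0.015, -0.41], [0.41, 0.002, 0.912], [-0.013, -1.0, 0.008]]
ft_force: [0.6, 0.0, -2.8]
opening: 0.0188
```

Request:
jog_arm(moves=[{"tx": 0, "ty": 0, "tz": 1, "ax": 0, "ay": 0, "az": 0, "jaw": 1}, {"tx": 0, "ty": -0.3, "tz": 1, "ax": 0, "ay": 0, "az": 0, "jaw": 1}, {"tx": 0, "ty": -0.7, "tz": 0.2, "ax": 0, "ay": 0, "az": 0, "jaw": 1}, {"tx": 0, "ty": -0.9, "tz": 0, "ax": 0, "ay": 0, "az": -1, "jaw": 1}, {"tx": 0, "ty": -0.9, "tz": 0, "ax": 0, "ay": 0, "az": -1, "jaw": 1}])

```text
time_s: 14.1
ee_pos: [0.5377, 0.093, 0.2512]
orientation: [[0.978, -0.003, -0.211], [0.211, 0.004, 0.978], [-0.002, -1.0, 0.005]]
ft_force: [0.4, -0.1, -0.6]
opening: 0.0189
```

Request:
jog_arm(moves=[{"tx": 0, "ty": -0.9, "tz": 0, "ax": 0, "ay": 0, "az": -1, "jaw": 1}, {"tx": 0, "ty": -0.9, "tz": 0, "ax": 0, "ay": 0, "az": -1, "jaw": 1}, {"tx": 0, "ty": -0.9, "tz": 0, "ax": 0, "ay": 0, "az": -1, "jaw": 1}, {"tx": 0, "ty": -0.9, "tz": 0, "ax": 0, "ay": 0, "az": -1, "jaw": 1}, {"tx": 0, "ty": -0.9, "tz": 0, "ax": 0, "ay": 0, "az": -1, "jaw": 1}])

```text
time_s: 14.6
ee_pos: [0.5367, -0.0471, 0.2513]
orientation: [[0.945, 0.0, 0.327], [-0.327, 0.005, 0.945], [-0.001, -1.0, 0.005]]
ft_force: [0.9, 0.5, -1.3]
opening: 0.0191
```

Request:
jog_arm(moves=[{"tx": 0.2, "ty": -0.9, "tz": 0, "ax": 0, "ay": 0, "az": -1, "jaw": 1}, {"tx": 0.2, "ty": -0.9, "tz": 0, "ax": 0, "ay": 0, "az": -1, "jaw": 1}, {"tx": 0.2, "ty": -0.9, "tz": 0, "ax": 0, "ay": 0, "az": 0, "jaw": 1}, {"tx": 0.2, "ty": -0.8, "tz": 0, "ax": 0, "ay": 0, "az": 0, "jaw": 1}, {"tx": 0, "ty": 0, "tz": 0, "ax": 0, "ay": 0, "az": 0, "jaw": 1}])

```text
time_s: 15.1
ee_pos: [0.56, -0.1592, 0.2504]
orientation: [[0.849, 0.0, 0.529], [-0.529, 0.005, 0.849], [-0.002, -1.0, 0.004]]
ft_force: [0.1, 0.5, -2.5]
opening: 0.019
```

Run:
```python
from drv import *
st=sensors.state();print({k:np.round(st[k],4).tolist() for k in("time_s","ee_pos","orientation","ft_force","moment","opening","qpos")})
for n in("scene","top"):cv2.imwrite(f"pics/{n}6.png",eyes.snapshot(n))
p=np.array(st["ee_pos"]);zt=p[2]-.0233
for n in("scene","top"):
    c=proj(n,[p[0],p[1],zt+.069])[0];print(n,c.round(1))
    im=cv2.imread(f"pics/{n}6.png").astype(float);m=((im[...,2]>1.8*im[...,:2].max(2))&(im[...,2]>40)).astype(np.uint8)
    k,l,s,ce=cv2.connectedComponentsWithStats(m)
    for i in range(1,k):
        if s[i,4]>8 and np.hypot(*(ce[i]-c))<70:print("  red",s[i].tolist(),ce[i].round(1))
s=cv2.imread("pics/scene6.png");t=cv2.imread("pics/top6.png");c=proj("scene",[p[0],p[1],zt+.03])[0].astype(int)
v=cv2.resize(s[c[1]-60:c[1]+60,c[0]-50:c[0]+50],(500,600),interpolation=cv2.INTER_CUBIC);cv2.imwrite("pics/c10.png",v)
```

```text
{'time_s': 15.1, 'ee_pos': [0.56, -0.1592, 0.2504], 'orientation': [[0.8486, 0.0, 0.529], [-0.529, 0.0046, 0.8486], [-0.0024, -1.0, 0.0039]], 'ft_force': [0.1309, 0.5207, -2.5013], 'moment': [0.0283, -0.014, -0.0483], 'opening': 0.019, 'qpos': [-0.4738, 0.0453, 1.6751, 0.0042, 1.4232, -1.4878]}
scene [251.1 207.1]
  red [281, 163, 22, 5, 62] [292. 165.]
  red [249, 197, 13, 27, 213] [255.4 210.6]
top [315.5 171.8]
  red [309, 174, 7, 7, 29] [311.7 177. ]
```

Run:
```python
from drv import *
s=cv2.imread("pics/scene6.png");c0,r0=215,185;k=9;v=cv2.resize(s[r0:r0+66,c0:c0+72],None,fx=k,fy=k,interpolation=cv2.INTER_CUBIC)
p=np.array([.56,-.1592]);zt=.2271;yw=-.557
def dl(X,col):
    q=(proj("scene",X)-[c0,r0]+.5)*k;cv2.polylines(v,[np.round(q).astype(np.int32)],True,col,1)
th=np.linspace(0,2*np.pi,24)[:-1]
for r,z,col in((.005,0,(255,255,0)),(.014,.023,(0,255,0)),(.014,.031,(0,255,0))):
    dl(np.c_[p[0]+r*np.cos(th),p[1]+r*np.sin(th),0*th+zt+z],col)
for z in(.038,.1):dl(np.array([[-.022,-.01,z],[.022,-.01,z],[.022,.01,z],[-.022,.01,z]])@Rz(yw).T+[p[0],p[1],zt],(255,0,0))
a=.0078;dl(np.array([[-a,-a,0],[a,-a,0],[a,a,0],[-a,a,0]])@Rz(-.56).T+[.5606,-.16,.102],(255,0,255))
cv2.imwrite("pics/c10.png",v)
```

```text
(no output)
```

View pics/c10.png

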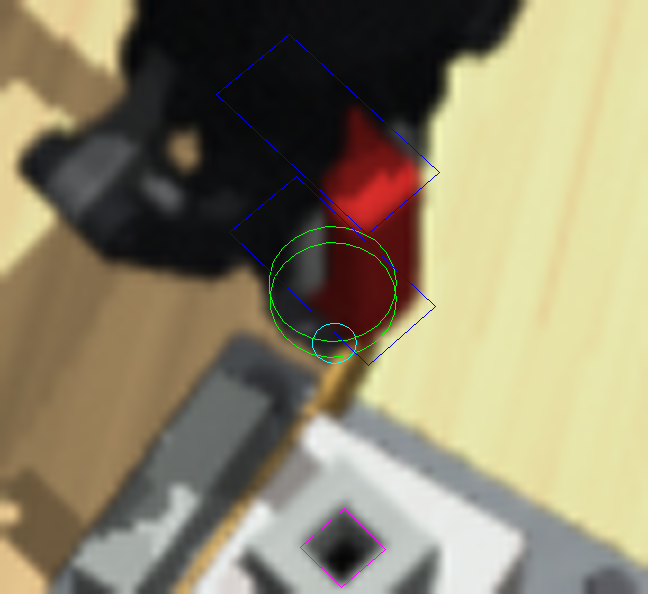

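```bash
cat > fit2.py <<'E'
from drv import *
box=np.array([[x,y,z] for x in(-.022,.022) for y in(-.01,.01) for z in(.038,.1)])
def run(tag,p0,zt,yaw,cams=("scene","top"),freez=False,S=6):
    D={}
    for n in cams:
        im=cv2.imread(f"pics/{n}{tag}.png").astype(float);c=proj(n,[p0[0],p0[1],zt+.069])[0].astype(int)-30
        w=im[c[1]:c[1]+60,c[0]:c[0]+60];q=w[...,2];o=w[...,:2].max(2)
        red=np.clip((q/np.maximum(o,1)-1.4)/.8,0,1)*(q>35);bg=(np.clip((w.max(2)-80)/50,0,1))*(1-red)
        D[n]=(c,red,bg)
    def cost(p):
        t=0
        for n,(c,red,bg) in D.items():
            im=np.zeros((60*S,60*S),np.uint8);q=box@Rz(yaw).T+[p[0],p[1],zt+(p[2] if freez else 0)]
            cv2.fillPoly(im,[cv2.convexHull(np.round((proj(n,q)-c)*S+S/2-.5).astype(np.int32))],1)
            im=cv2.resize(im.astype(np.float32),(60,60),interpolation=cv2.INTER_AREA)
            t+=(red*(1-im)).sum()+(bg*im).sum()
        return t
    g=np.arange(-.009,.0091,.001);zs=np.arange(-.008,.0081,.002) if freez else[0]
    R=sorted((round(cost((p0[0]+a,p0[1]+b,z)),1),round(a*1e3),round(b*1e3),round(z*1e3)) for a in g for b in g for z in zs)
    m=R[0][0];ok=[r for r in R if r[0]<=m+2];print(tag,cams,"base",round(cost((*p0,0)),1),R[:3],"mean",np.mean(ok,0).round(1),len(ok))
E
python3 - <<'E'
from fit2 import run
for c in(("scene",),("top",),("scene","top")):run(6,(.56,-.1592),.2271,-.557,c)
run(6,(.56,-.1592),.2271,-.557,freez=True)
E
```

```text
6 ('scene',) base 56.5 [(np.float64(8.4), -5, 1, 0), (np.float64(8.7), -5, 2, 0), (np.float64(9.8), -5, 0, 0)] mean [ 9. -5.  1.  0.] 3
6 ('top',) base 4.7 [(np.float64(4.0), 1, 0, 0), (np.float64(4.2), 2, -1, 0), (np.float64(4.2), 2, 0, 0)] mean [5.  1.2 0.3 0. ] 24
6 ('scene', 'top') base 61.2 [(np.float64(23.7), -5, 2, 0), (np.float64(24.3), -5, 1, 0), (np.float64(24.6), -4, 2, 0)] mean [24.5 -4.5  1.5  0. ] 4
6 ('scene', 'top') base 61.2 [(np.float64(23.4), -5, 0, 4), (np.float64(23.6), -4, 0, 4), (np.float64(23.7), -5, 2, 0)] mean [24.4 -4.1  0.   3.8] 21
```

Request:
jog_arm(moves=[{"tx": 0.15, "ty": -0.06, "tz": -0.7, "ax": 0, "ay": 0, "az": 0, "jaw": 1}, {"tx": 0, "ty": 0, "tz": -0.9, "ax": 0, "ay": 0, "az": 0, "jaw": 1}, {"tx": 0, "ty": 0, "tz": -0.9, "ax": 0, "ay": 0, "az": 0, "jaw": 1}, {"tx": 0, "ty": 0, "tz": -0.7, "ax": 0, "ay": 0, "az": 0, "jaw": 1}, {"tx": 0, "ty": 0, "tz": 0, "ax": 0, "ay": 0, "az": 0, "jaw": 1}])

```text
time_s: 15.7
ee_pos: [0.5641, -0.1527, 0.1531]
orientation: [[0.853, 0.003, 0.522], [-0.522, 0.006, 0.853], [-0.001, -1.0, 0.007]]
ft_force: [-0.8, -0.6, -1.9]
opening: 0.0191
```

Run:
```python
from fit2 import *
st=sensors.state();p=st["ee_pos"];R=st["orientation"];print(np.round(p,4),np.round(R,3).tolist(),st["ft_force"].round(1))
yaw=np.arctan2(R[1,0],R[0,0])
for n in("scene","top"):cv2.imwrite(f"pics/{n}7.png",eyes.snapshot(n))
for c in(("scene",),("top",),("scene","top")):run(7,p[:2],p[2]-.0233,yaw,c)
```

```text
[ 0.5641 -0.1527  0.1531] [[0.853, 0.003, 0.522], [-0.522, 0.006, 0.853], [-0.001, -1.0, 0.007]] [-0.8 -0.6 -1.9]
7 ('scene',) base 43.2 [(np.float64(6.8), -5, 1, 0), (np.float64(7.2), -5, 2, 0), (np.float64(8.0), -4, 1, 0)] mean [ 7.8 -4.6  1.2  0. ] 5
7 ('top',) base 12.6 [(np.float64(1.2), 8, -7, 0), (np.float64(1.2), 8, -6, 0), (np.float64(1.3), 7, -7, 0)] mean [ 2.1  7.3 -5.5  0. ] 38
7 ('scene', 'top') base 55.8 [(np.float64(25.8), -5, 1, 0), (np.float64(25.8), -4, 1, 0), (np.float64(26.3), -4, 0, 0)] mean [26.5 -4.5  1.   0. ] 6
```

Run:
```python
from h import *
for tag,p,zt,yw in((6,(.56,-.1592),.2271,-.557),(7,(.5641,-.1527),.1298,-.549)):
    im=cv2.imread(f"pics/top{tag}.png");c=proj("top",[*p,zt+.1])[0]
    for z in(.1,.038):print(tag,z,proj("top",np.array([[-.022,-.01,z],[-.022,.01,z],[.022,.01,z],[.022,-.01,z]])@Rz(yw).T+[*p,zt]).round(1).tolist())
    r0,c0=int(c[1])-6,int(c[0])-16
    w=im[r0:r0+26,c0:c0+30].astype(int);print("r0,c0",r0,c0)
    for r in w:print("".join("R" if q[2]>1.6*max(q[0],q[1]) and q[2]>35 else "#" if q.max()<70 else "+" if q.max()<120 else "." for q in r))
```

```text
6 0.1 [[316.1, 179.1], [309.8, 175.0], [318.6, 161.4], [324.8, 165.5]]
6 0.038 [[312.6, 181.7], [306.6, 177.9], [314.9, 165.1], [320.8, 168.9]]
r0,c0 164 301
+.......+################+++++
+......++##################+++
.......+#####################+
.......+######################
......++######################
......+#######################
......+#######################
.....+++######################
........+#####################
........######################
.......+#RRR##################
.......+#RRRR#################
........#RRRRR################
..+....+RRRRRRR###############
..+++++RRRRRRRR+##############
.++++++#RRRRRR+..+############
+++++++++#RR#+.....+++++######
++++++++++++...........++#####
+++++++++.++..........++++..++
+++++++++++++.........+++.....
+++++++++++++++++....++#+.....
++++++++++++++++++...++++.....
++++++++++++++++++++.+++......
++++++++++++++++++++++++......
++++++++++++++++++++++++.....+
++++++++++++++++++++++++.....+
7 0.1 [[308.6, 181.6], [302.9, 177.9], [310.8, 165.5], [316.5, 169.2]]
7 0.038 [[305.8, 183.9], [300.4, 180.4], [307.9, 168.6], [313.3, 172.1]]
r0,c0 167 293
.++++++++++########+++++++++++
++++++++++###########+++++++++
++++++++++#############+++++++
+++++++++################+++++
++++++++++#################+++
+++++++..+###################+
+++++++...####################
++++++....+###################
++++++...+####################
+++++...+#####################
++++++++++#RR#################
.+++++++++#RR#################
...+++++++++#R################
...+++++++++++################
...++++++++++++++#############
..+++++++++++++++++++#########
..++++++++++++++++++....++####
.+++++++++++++++++++.......++#
++#++++++++++++++++++++......+
+#+++++++++++++++++++++++....+
+#+++++++++++++++++++++++++.++
#+++++++++++++++++++++++++++++
#+++++++++++++++++++++++++++++
####++++++++++++++++++++++++++
#++++++#++++++++++++++++++++++
+++++++++++#++++++++++++++++++
```

```bash
cat > fit3.py <<'E'
from h import *
from scipy.optimize import differential_evolution
box=np.array([[x,y,z] for x in(-.022,.022) for y in(-.01,.01) for z in(.038,.1)])
def Ry(a):c,s=np.cos(a),np.sin(a);return np.array([[c,0,s],[0,1,0],[-s,0,c]])
def pts(q,v,X):  # v: d(mm tool-x at grip), e(mm jaw), tilt, dz(mm)
    p,zt,yw=q;X=(X-[0,0,.075])@Ry(v[2]).T+[v[0]*1e-3,v[1]*1e-3,.075+v[3]*1e-3]
    return X@Rz(yw).T+[p[0],p[1],zt]
def data(tag,q):
    D=[]
    for n in("scene","top"):
        im=cv2.imread(f"pics/{n}{tag}.png").astype(float);c=proj(n,[q[0][0],q[0][1],q[1]+.069])[0].astype(int)-25
        w=im[c[1]:c[1]+50,c[0]:c[0]+50];r=w[...,2];o=w[...,:2].max(2)
        red=(np.clip((r/np.maximum(o,1)-1.4)/.5,0,1))*(r>30);bg=np.clip((w.min(2)-50)/40,0,1)*(1-red)
        D.append((n,c,red,bg))
    return D
def render(n,c,X,S=5):
    im=np.zeros((50*S,50*S),np.uint8);cv2.fillPoly(im,[cv2.convexHull(np.round((proj(n,X)-c)*S+S/2-.5).astype(np.int32))],1)
    return cv2.resize(im.astype(np.float32),(50,50),interpolation=cv2.INTER_AREA)
def fit(items,B=((-10,10),(-4,4),(-.25,.25),(-4,4))):
    DD=[(q,data(t,q)) for t,q in items]
    def cost(v):
        t=0
        for q,D in DD:
            for n,c,red,bg in D:
                im=render(n,c,pts(q,v,box));k=2 if n=="top" else 1;t+=k*((red*(1-im)).sum()+(bg*im).sum())
        return t+.1*(v[1]**2+v[3]**2)
    r=differential_evolution(cost,B,seed=1,maxiter=60,popsize=10);return round(r.fun,1),r.x.round(3),round(cost(np.zeros(4)),1)
E
python3 - <<'E'
from fit3 import *
q6=((.56,-.1592),.2271,-.557);q7=((.5641,-.1527),.1298,-.549)
print(fit([(6,q6)]));print(fit([(7,q7)]));print(fit([(6,q6),(7,q7)]))
st=sensors.state();print(st["ee_pos"],st["time_s"])
E
```

```text
(np.float64(42.3), array([-3.556, -1.013, -0.049,  3.675]), np.float64(70.1))
(np.float64(65.3), array([-4.171, -1.337, -0.065,  3.47 ]), np.float64(90.4))
(np.float64(108.2), array([-4.053, -1.388, -0.072,  3.817]), np.float64(160.5))
[ 0.56622447 -0.15400636  0.1567904 ] 15.8
```

Request:
jog_arm(moves=[{"tx": -0.05, "ty": -0.22, "tz": -0.3, "ax": -0.03, "ay": 0, "az": 0, "jaw": 1}, {"tx": 0, "ty": 0, "tz": 0, "ax": 0, "ay": 0, "az": 0, "jaw": 1}, {"tx": 0, "ty": 0, "tz": 0, "ax": 0, "ay": 0, "az": 0, "jaw": 1}])

```text
time_s: 16.1
ee_pos: [0.567, -0.1616, 0.1517]
orientation: [[0.853, 0.015, 0.521], [-0.521, -0.003, 0.854], [0.014, -1.0, 0.005]]
ft_force: [0.0, -0.3, -1.2]
opening: 0.019
```

Request:
jog_arm(moves=[{"tx": -0.08, "ty": 0.02, "tz": -0.4, "ax": 0.03, "ay": 0.13, "az": 0, "jaw": 1}, {"tx": 0, "ty": 0, "tz": -0.2, "ax": 0, "ay": 0, "az": 0, "jaw": 1}, {"tx": 0, "ty": 0, "tz": 0, "ax": 0, "ay": 0, "az": 0, "jaw": 1}])

```text
time_s: 16.4
ee_pos: [0.5651, -0.1615, 0.1336]
orientation: [[0.853, 0.002, 0.521], [-0.521, -0.001, 0.853], [0.002, -1.0, 0.0]]
ft_force: [0.4, -0.1, -1.3]
opening: 0.0189
```

Good. Now I descend gently, feeling for contact.

Request:
jog_arm(moves=[{"tx": 0, "ty": 0, "tz": -0.15, "ax": 0, "ay": 0, "az": 0, "jaw": 1}, {"tx": 0, "ty": 0, "tz": -0.12, "ax": 0, "ay": 0, "az": 0, "jaw": 1}])

```text
time_s: 16.6
ee_pos: [0.5652, -0.1615, 0.125]
orientation: [[0.853, 0.002, 0.521], [-0.521, -0.001, 0.853], [0.003, -1.0, 0.0]]
ft_force: [-0.6, -0.2, -0.7]
opening: 0.019
```

Request:
jog_arm(moves=[{"tx": 0, "ty": 0, "tz": -0.1, "ax": 0, "ay": 0, "az": 0, "jaw": 1}])

```text
time_s: 16.7
ee_pos: [0.5659, -0.1618, 0.1232]
orientation: [[0.853, 0.003, 0.521], [-0.521, -0.002, 0.853], [0.004, -1.0, 0.0]]
ft_force: [-3.0, 0.7, 14.7]
opening: 0.0188
```

Request:
jog_arm(moves=[{"tx": 0, "ty": 0, "tz": -0.1, "ax": 0, "ay": 0, "az": 0, "jaw": 1}])

```text
time_s: 16.8
ee_pos: [0.5665, -0.1622, 0.1228]
orientation: [[0.853, 0.004, 0.521], [-0.521, -0.002, 0.853], [0.005, -1.0, 0.0]]
ft_force: [-7.2, 2.8, 17.8]
opening: 0.0186
```

Request:
jog_arm(moves=[{"tx": 0, "ty": 0, "tz": 0.2, "ax": 0, "ay": 0.04, "az": 0, "jaw": 1}, {"tx": -0.13, "ty": 0.08, "tz": 0, "ax": 0, "ay": 0, "az": 0, "jaw": 1}, {"tx": 0, "ty": 0, "tz": -0.1, "ax": 0, "ay": 0, "az": 0, "jaw": 1}])

```text
time_s: 17.1
ee_pos: [0.5633, -0.16, 0.1271]
orientation: [[0.854, 0.002, 0.521], [-0.521, -0.004, 0.854], [0.004, -1.0, -0.002]]
ft_force: [0.3, 0.0, -1.3]
opening: 0.0189
```

Request:
jog_arm(moves=[{"tx": 0, "ty": 0, "tz": -0.1, "ax": 0, "ay": 0, "az": 0, "jaw": 1}])

```text
time_s: 17.2
ee_pos: [0.5631, -0.1598, 0.1236]
orientation: [[0.854, 0.002, 0.521], [-0.521, -0.004, 0.854], [0.004, -1.0, -0.002]]
ft_force: [-0.2, 0.7, -1.7]
opening: 0.0191
```

Request:
jog_arm(moves=[{"tx": 0, "ty": 0, "tz": -0.1, "ax": 0, "ay": 0, "az": 0, "jaw": 1}])

```text
time_s: 17.3
ee_pos: [0.5627, -0.1596, 0.1197]
orientation: [[0.854, 0.001, 0.521], [-0.521, -0.003, 0.854], [0.003, -1.0, -0.002]]
ft_force: [-0.6, 0.1, -1.6]
opening: 0.0189
```

Request:
jog_arm(moves=[{"tx": 0, "ty": 0, "tz": -0.1, "ax": 0, "ay": 0, "az": 0, "jaw": 1}])

```text
time_s: 17.4
ee_pos: [0.5623, -0.1595, 0.1159]
orientation: [[0.853, 0.0, 0.521], [-0.521, -0.003, 0.853], [0.002, -1.0, -0.002]]
ft_force: [1.0, 0.3, -1.7]
opening: 0.019
```

Request:
jog_arm(moves=[{"tx": 0, "ty": 0, "tz": -0.08, "ax": 0, "ay": 0, "az": 0, "jaw": 1}])

```text
time_s: 17.5
ee_pos: [0.562, -0.1593, 0.1126]
orientation: [[0.853, -0.0, 0.521], [-0.521, -0.002, 0.853], [0.001, -1.0, -0.002]]
ft_force: [0.7, -0.8, -1.9]
opening: 0.0191
```

Request:
jog_arm(moves=[{"tx": 0, "ty": 0, "tz": -0.1, "ax": 0, "ay": 0, "az": 0, "jaw": 1}, {"tx": 0, "ty": 0, "tz": -0.1, "ax": 0, "ay": 0, "az": 0, "jaw": 1}])

```text
time_s: 17.7
ee_pos: [0.5618, -0.1593, 0.1056]
orientation: [[0.853, -0.001, 0.521], [-0.521, -0.002, 0.853], [-0.0, -1.0, -0.002]]
ft_force: [-0.1, -0.3, -1.7]
opening: 0.019
```

Request:
jog_arm(moves=[{"tx": 0, "ty": 0, "tz": -0.1, "ax": 0, "ay": 0, "az": 0, "jaw": 1}])

```text
time_s: 17.8
ee_pos: [0.5618, -0.1593, 0.1023]
orientation: [[0.853, -0.001, 0.521], [-0.521, -0.002, 0.853], [-0.0, -1.0, -0.002]]
ft_force: [0.1, -0.1, -1.5]
opening: 0.0187
```

Request:
jog_arm(moves=[{"tx": 0, "ty": 0, "tz": -0.1, "ax": 0, "ay": 0, "az": 0, "jaw": 1}])

```text
time_s: 17.9
ee_pos: [0.5624, -0.1596, 0.1011]
orientation: [[0.854, -0.001, 0.521], [-0.521, -0.002, 0.854], [0.001, -1.0, -0.002]]
ft_force: [-6.6, 3.2, 21.3]
opening: 0.0186
```

Home: the force rose to 21 N at 22.5 mm below mouth contact, so the collar is on the head. The square dropped in at -0.55 rad. Now I turn it clockwise.

Request:
jog_arm(moves=[{"tx": 0, "ty": 0, "tz": 0.03, "ax": 0, "ay": 0, "az": 0, "jaw": 1}, {"tx": 0, "ty": 0, "tz": 0, "ax": 0, "ay": 0, "az": -0.5, "jaw": 1}, {"tx": 0, "ty": 0, "tz": 0, "ax": 0, "ay": 0, "az": -0.8, "jaw": 1}], newtons=110)

```text
time_s: 18.2
ee_pos: [0.5621, -0.1592, 0.1026]
orientation: [[0.772, -0.002, 0.635], [-0.635, -0.001, 0.772], [-0.001, -1.0, -0.002]]
ft_force: [-1.4, -1.0, -1.2]
opening: 0.0188
```

Request:
jog_arm(moves=[{"tx": 0, "ty": 0, "tz": 0, "ax": 0, "ay": 0, "az": -0.8, "jaw": 1}, {"tx": 0, "ty": 0, "tz": 0, "ax": 0, "ay": 0, "az": -0.8, "jaw": 1}])

```text
time_s: 18.4
ee_pos: [0.5619, -0.1594, 0.1026]
orientation: [[0.651, -0.003, 0.759], [-0.759, -0.002, 0.651], [-0.001, -1.0, -0.003]]
ft_force: [-0.9, -0.3, 0.8]
opening: 0.0186
```

Run:
```python
from h import *
st=sensors.state();R=st["orientation"];print(st["time_s"],st["ee_pos"],np.arctan2(R[1,0],R[0,0]),R[:,1].round(3),st["ft_force"].round(1),st["moment"].round(2),st["qpos"].round(2))
```

```text
18.4 [ 0.56185193 -0.15938271  0.10257941] -0.8615513058113904 [-0.003 -0.002 -1.   ] [-0.9 -0.3  0.8] [-0.02  0.18  0.2 ] [-0.47  0.19  1.79 -0.    1.16 -1.18]
```

Request:
jog_arm(moves=[{"tx": 0, "ty": 0, "tz": -0.02, "ax": 0, "ay": 0, "az": -0.8, "jaw": 1}, {"tx": 0, "ty": 0, "tz": 0, "ax": 0, "ay": 0, "az": -0.8, "jaw": 1}, {"tx": 0, "ty": 0, "tz": 0, "ax": 0, "ay": 0, "az": -0.8, "jaw": 1}, {"tx": 0, "ty": 0, "tz": 0, "ax": 0, "ay": 0, "az": -0.8, "jaw": 1}])

```text
time_s: 18.8
ee_pos: [0.5614, -0.1597, 0.1026]
orientation: [[0.355, -0.006, 0.935], [-0.935, -0.001, 0.355], [-0.001, -1.0, -0.006]]
ft_force: [-0.6, -0.5, 0.2]
opening: 0.0187
```

```bash
cat > st.py <<'E'
from h import *
st=sensors.state();R=st["orientation"];print(st["time_s"],st["ee_pos"].round(4),"yaw",np.arctan2(R[1,0],R[0,0]).round(3),R[:,1].round(3),st["ft_force"].round(1),st["moment"].round(2),st["opening"].round(4))
E
python3 st.py
```

```text
Traceback (most recent call last):
  File "st.py", line 2, in <module>
    st=sensors.state();R=st["orientation"];print(st["time_s"],st["ee_pos"].round(4),"yaw",np.arctan2(R[1,0],R[0,0]).round(3),R[:,1].round(3),st["ft_force"].round(1),st["moment"].round(2),st["opening"].round(4))
                                                                                                                                                                                           ^^^^^^^^^^^^^^^^^^^
AttributeError: 'float' object has no attribute 'round'
```

Request:
jog_arm(moves=[{"tx": 0, "ty": 0, "tz": 0, "ax": 0, "ay": 0, "az": -0.8, "jaw": 1}, {"tx": 0, "ty": 0, "tz": 0, "ax": 0, "ay": 0, "az": -0.8, "jaw": 1}, {"tx": 0, "ty": 0, "tz": 0, "ax": 0, "ay": 0, "az": -0.8, "jaw": 1}, {"tx": 0, "ty": 0, "tz": 0, "ax": 0, "ay": 0, "az": -0.8, "jaw": 1}])

```text
time_s: 19.2
ee_pos: [0.5607, -0.1598, 0.1025]
orientation: [[0.017, -0.008, 1.0], [-1.0, -0.0, 0.017], [-0.0, -1.0, -0.008]]
ft_force: [-0.3, 0.9, -0.1]
opening: 0.019
```

```bash
sed -i 's/st\["opening"\].round(4)/round(st["opening"],4)/' st.py; python3 st.py
```

```text
19.2 [ 0.5607 -0.1598  0.1025] yaw -1.554 [-0.008 -0.    -1.   ] [-0.3  0.9 -0.1] [0.04 0.21 0.34] 0.019
```

Request:
jog_arm(moves=[{"tx": 0, "ty": 0, "tz": 0, "ax": 0, "ay": 0, "az": -0.8, "jaw": 1}, {"tx": 0, "ty": 0, "tz": 0, "ax": 0, "ay": 0, "az": -0.8, "jaw": 1}, {"tx": 0, "ty": 0, "tz": 0, "ax": 0, "ay": 0, "az": -0.5, "jaw": 1}])

```text
time_s: 19.5
ee_pos: [0.5604, -0.1598, 0.1026]
orientation: [[-0.207, -0.009, 0.978], [-0.978, 0.001, -0.207], [0.001, -1.0, -0.009]]
ft_force: [-1.3, -0.4, -0.4]
opening: 0.0187
```

```bash
python3 st.py
```

```text
19.5 [ 0.5604 -0.1598  0.1026] yaw -1.78 [-0.009  0.001 -1.   ] [-1.3 -0.4 -0.4] [0.11 0.15 0.39] 0.0187
```

Request:
jog_arm(moves=[{"tx": 0, "ty": 0, "tz": 0, "ax": 0, "ay": 0, "az": -0.5, "jaw": 1}])

```text
time_s: 19.6
ee_pos: [0.5603, -0.1598, 0.1026]
orientation: [[-0.259, -0.009, 0.966], [-0.966, 0.001, -0.259], [0.001, -1.0, -0.009]]
ft_force: [-0.6, 0.4, -0.3]
opening: 0.0188
```

```bash
python3 st.py
```

```text
19.6 [ 0.5603 -0.1598  0.1026] yaw -1.833 [-0.009  0.001 -1.   ] [-0.6  0.4 -0.3] [0.08 0.15 0.35] 0.0188
```

Request:
jog_arm(moves=[{"tx": 0, "ty": 0, "tz": 0, "ax": 0, "ay": 0, "az": -0.5, "jaw": 1}])

```text
time_s: 19.7
ee_pos: [0.5602, -0.1597, 0.1025]
orientation: [[-0.31, -0.01, 0.951], [-0.951, 0.002, -0.31], [0.002, -1.0, -0.01]]
ft_force: [-0.7, -0.0, -0.2]
opening: 0.0188
```

```bash
python3 st.py
```

```text
19.7 [ 0.5602 -0.1597  0.1025] yaw -1.886 [-0.01   0.002 -1.   ] [-0.7 -0.  -0.2] [0.05 0.14 0.32] 0.0188
```

Request:
jog_arm(moves=[{"tx": 0, "ty": 0, "tz": 0, "ax": 0, "ay": 0, "az": -0.5, "jaw": 1}])

```text
time_s: 19.8
ee_pos: [0.5601, -0.1597, 0.1026]
orientation: [[-0.36, -0.01, 0.933], [-0.933, 0.002, -0.36], [0.002, -1.0, -0.01]]
ft_force: [0.0, 0.9, 0.1]
opening: 0.0192
```

```bash
python3 st.py
```

```text
19.8 [ 0.5601 -0.1597  0.1026] yaw -1.939 [-0.01   0.002 -1.   ] [0.  0.9 0.1] [0.01 0.18 0.37] 0.0192
```

Request:
jog_arm(moves=[{"tx": 0, "ty": 0, "tz": 0, "ax": 0, "ay": 0, "az": -0.4, "jaw": 1}])

```text
time_s: 19.9
ee_pos: [0.56, -0.1596, 0.1026]
orientation: [[-0.4, -0.01, 0.917], [-0.917, 0.002, -0.4], [0.002, -1.0, -0.01]]
ft_force: [-0.8, 0.1, -0.2]
opening: 0.0188
```

```bash
python3 st.py
```

```text
19.9 [ 0.56   -0.1596  0.1026] yaw -1.982 [-0.01   0.002 -1.   ] [-0.8  0.1 -0.2] [0.   0.08 0.4 ] 0.0188
```

Request:
jog_arm(moves=[{"tx": 0, "ty": 0, "tz": 0, "ax": 0, "ay": 0, "az": -0.4, "jaw": 1}])

```text
time_s: 20.0
ee_pos: [0.5599, -0.1596, 0.1026]
orientation: [[-0.438, -0.01, 0.899], [-0.899, 0.002, -0.438], [0.003, -1.0, -0.01]]
ft_force: [-0.6, 0.3, -0.6]
opening: 0.0187
```

```bash
python3 st.py
```

```text
20.0 [ 0.5599 -0.1596  0.1026] yaw -2.024 [-0.01   0.002 -1.   ] [-0.6  0.3 -0.6] [0.07 0.09 0.46] 0.0187
```

Request:
jog_arm(moves=[{"tx": 0, "ty": 0, "tz": 0, "ax": 0, "ay": 0, "az": -0.4, "jaw": 1}])

```text
time_s: 20.1
ee_pos: [0.5598, -0.1596, 0.1025]
orientation: [[-0.475, -0.011, 0.88], [-0.88, 0.002, -0.475], [0.003, -1.0, -0.01]]
ft_force: [-0.3, 0.6, -0.6]
opening: 0.0189
```

```bash
python3 st.py
```

```text
20.1 [ 0.5598 -0.1596  0.1025] yaw -2.066 [-0.011  0.002 -1.   ] [-0.3  0.6 -0.6] [0.08 0.09 0.72] 0.0189
```

Request:
jog_arm(moves=[{"tx": 0, "ty": 0, "tz": 0, "ax": 0, "ay": 0, "az": -0.4, "jaw": 1}])

```text
time_s: 20.2
ee_pos: [0.5598, -0.1595, 0.1025]
orientation: [[-0.51, -0.011, 0.86], [-0.86, 0.002, -0.51], [0.004, -1.0, -0.01]]
ft_force: [-1.0, 0.9, 0.3]
opening: 0.0186
```

```bash
python3 st.py
```

```text
20.2 [ 0.5598 -0.1595  0.1025] yaw -2.106 [-0.011  0.002 -1.   ] [-1.   0.9  0.3] [0.13 0.17 0.91] 0.0186
```

Request:
jog_arm(moves=[{"tx": 0, "ty": 0, "tz": 0, "ax": 0, "ay": 0, "az": -0.4, "jaw": 1}])

```text
time_s: 20.3
ee_pos: [0.5598, -0.1595, 0.1026]
orientation: [[-0.544, -0.011, 0.839], [-0.839, 0.002, -0.544], [0.005, -1.0, -0.01]]
ft_force: [-1.6, 1.5, -0.6]
opening: 0.0184
```

```bash
python3 st.py
```

```text
20.3 [ 0.5598 -0.1595  0.1026] yaw -2.146 [-0.011  0.002 -1.   ] [-1.6  1.5 -0.6] [0.12 0.09 1.04] 0.0184
```

Request:
jog_arm(moves=[{"tx": 0, "ty": 0, "tz": 0, "ax": 0, "ay": 0, "az": 0.5, "jaw": 1}, {"tx": 0, "ty": 0, "tz": 0, "ax": 0, "ay": 0, "az": 0.4, "jaw": 1}])

```text
time_s: 20.5
ee_pos: [0.5599, -0.1596, 0.1026]
orientation: [[-0.459, -0.011, 0.888], [-0.888, -0.0, -0.459], [0.005, -1.0, -0.01]]
ft_force: [-0.2, 0.6, -0.5]
opening: 0.019
```

```bash
python3 st.py
```

```text
20.5 [ 0.5599 -0.1596  0.1026] yaw -2.048 [-0.011 -0.    -1.   ] [-0.2  0.6 -0.5] [-0.   -0.01  0.1 ] 0.019
```

Request:
jog_arm(moves=[{"tx": 0, "ty": 0, "tz": -0.1, "ax": 0, "ay": 0, "az": 0, "jaw": 1}])

```text
time_s: 20.6
ee_pos: [0.5603, -0.1598, 0.1021]
orientation: [[-0.458, -0.011, 0.889], [-0.889, -0.001, -0.458], [0.006, -1.0, -0.01]]
ft_force: [-9.2, 4.2, 25.1]
opening: 0.0187
```

```bash
python3 st.py
```

```text
20.6 [ 0.5603 -0.1598  0.1021] yaw -2.046 [-0.011 -0.001 -1.   ] [-9.2  4.2 25.1] [0.91 2.03 0.27] 0.0187
```

Request:
jog_arm(moves=[{"tx": 0, "ty": 0, "tz": 0.02, "ax": 0, "ay": 0, "az": 0, "jaw": 1}, {"tx": 0, "ty": 0, "tz": 0, "ax": 0, "ay": 0, "az": 0, "jaw": 0.7}, {"tx": 0, "ty": 0, "tz": 0, "ax": 0, "ay": 0, "az": 0, "jaw": 0.5}, {"tx": 0, "ty": 0, "tz": 0, "ax": 0, "ay": 0, "az": 0, "jaw": 0.4}, {"tx": 0, "ty": 0, "tz": 0, "ax": 0, "ay": 0, "az": 0, "jaw": 0.4}], newtons=20)

```text
time_s: 21.1
ee_pos: [0.5609, -0.16, 0.1029]
orientation: [[-0.459, -0.01, 0.889], [-0.889, -0.001, -0.459], [0.006, -1.0, -0.008]]
ft_force: [0.8, -0.3, 0.6]
opening: 0.051
```

Request:
jog_arm(moves=[{"tx": 0, "ty": 0, "tz": 0.5, "ax": 0, "ay": 0, "az": 0, "jaw": 0.4}, {"tx": 0, "ty": 0, "tz": 0.8, "ax": 0, "ay": 0, "az": 0, "jaw": 0.4}, {"tx": 0, "ty": 0, "tz": 0.8, "ax": 0, "ay": 0, "az": 0, "jaw": 0.4}, {"tx": 0, "ty": 0, "tz": 0.8, "ax": 0, "ay": 0, "az": 0, "jaw": 0.4}, {"tx": 0, "ty": 0, "tz": 1, "ax": 0, "ay": 0, "az": 0, "jaw": 0.4}])

```text
time_s: 21.6
ee_pos: [0.5582, -0.1588, 0.2231]
orientation: [[-0.459, -0.016, 0.888], [-0.888, 0.002, -0.459], [0.006, -1.0, -0.015]]
ft_force: [0.6, -0.8, -0.8]
opening: 0.0511
```

Request:
jog_arm(moves=[{"tx": 0, "ty": 0, "tz": 1, "ax": 0, "ay": 0, "az": 0, "jaw": 0.4}, {"tx": -0.8, "ty": 0, "tz": 0.8, "ax": 0, "ay": 0, "az": 0, "jaw": 0.4}, {"tx": -0.9, "ty": 0.2, "tz": 0, "ax": 0, "ay": 0, "az": 0, "jaw": 0.4}, {"tx": -0.9, "ty": 0.5, "tz": 0, "ax": 0, "ay": 0, "az": 0, "jaw": 0.4}, {"tx": -0.9, "ty": 0.9, "tz": 0, "ax": 0, "ay": 0, "az": 0, "jaw": 0.4}])

```text
time_s: 22.1
ee_pos: [0.4551, -0.1136, 0.2932]
orientation: [[-0.462, 0.002, 0.887], [-0.887, -0.008, -0.462], [0.006, -1.0, 0.005]]
ft_force: [0.0, -0.3, 1.2]
opening: 0.0513
```

Request:
jog_arm(moves=[{"tx": -0.5, "ty": 0.9, "tz": 0, "ax": 0, "ay": 0, "az": 0, "jaw": 0.4}, {"tx": 0, "ty": 0.9, "tz": 0, "ax": 0, "ay": 0, "az": 0, "jaw": 0.4}, {"tx": 0, "ty": 0, "tz": 0, "ax": 0, "ay": 0, "az": 0, "jaw": 0.4}])

```text
time_s: 22.4
ee_pos: [0.4375, -0.0566, 0.2983]
orientation: [[-0.462, 0.01, 0.887], [-0.887, -0.011, -0.462], [0.005, -1.0, 0.014]]
ft_force: [0.4, -0.3, -0.1]
opening: 0.051
```

```bash
python3 st.py
python3 - <<'E'
from drv import *
for n in("scene","top"):cv2.imwrite(f"pics/{n}8.png",eyes.snapshot(n))
W={}
for n in("scene","top"):
    c=proj(n,[.5606,-.1597,.148])[0].astype(int);W[n]=(c[0]-16,c[1]-20,32,40)
F={n:f"pics/{n}8.png" for n in W}
for n in (("scene","top"),("scene",),("top",)):
    try:print(n,fit(F,{m:W[m] for m in n},[.5606,-.1597],.079,(-2.2,-1.95,-1.7,-1.4))[0][:2])
    except Exception as e:print(n,e)
s=cv2.imread(F["scene"]);t=cv2.imread(F["top"])
v=np.hstack([cv2.resize(s[80:320,160:400],(480,480)),cv2.resize(t[120:240,165:245],(320,480))]);cv2.imwrite("pics/c11.png",v)
for l in("brush","screwdriver","mug","oil_can","tester"):
    for n in("top",):
        for o in outline_of(n,l)[:1]:print(n,l,round(o["confidence"],2),np.round(o["centre"]).tolist())
E
```

```text
22.4 [ 0.4375 -0.0566  0.2983] yaw -2.051 [ 0.01  -0.011 -1.   ] [ 0.4 -0.3 -0.1] [-0.01  0.02 -0.  ] 0.051
('scene', 'top') [(np.float64(77.6), [0.5601, -0.159, -1.8035]), (np.float64(78.2), [0.5602, -0.1593, -1.7991])]
('scene',) [(np.float64(38.5), [0.5602, -0.1585, -1.795]), (np.float64(39.1), [0.5602, -0.1591, -1.8007])]
('top',) [(np.float64(36.3), [0.5606, -0.1585, -2.0251]), (np.float64(37.3), [0.5606, -0.1597, -1.85])]
top brush 0.6 [183.0, 140.0]
top screwdriver 0.59 [210.0, 382.0]
top mug 0.66 [117.0, 297.0]
top oil_can 0.67 [177.0, 306.0]
top tester 0.93 [124.0, 197.0]
```

Run:
```python
from drv import *
W={}
for n in("scene","top"):
    c=proj(n,[.5606,-.1597,.148])[0].astype(int);W[n]=(c[0]-16,c[1]-20,32,40)
F={n:f"pics/{n}8.png" for n in W}
for z in(.071,.075,.079,.083,.087,.095):print(z,fit(F,W,[.5606,-.1597],z,(-1.95,-1.8))[0][0])
d={n:cv2.absdiff(cv2.imread(f"pics/{n}0.png"),cv2.imread(F[n])).max(2)>45 for n in W}
for n,l,c in(("top","can",(264,113)),("top","mug",(297,118)),("top","tester",(194,124)),("top","brush",(140,190)),("top","screwdriver",(381,205)),("scene","can",(355,220)),("scene","fixed handle",(225,277))):
    print(n,l,int(d[n][c[1]-15:c[1]+15,c[0]-15:c[0]+15].sum()))
e=cv2.absdiff(cv2.imread("pics/scene4.png"),cv2.imread(F["scene"])).max(2)>45
C=[.5407,.1757,.289]
for s in(-1,1):
    m=np.zeros((384,512),np.uint8);cv2.fillPoly(m,[np.round(proj("scene",flap(s,2.4)@Rz(C[2]).T+[C[0],C[1],0])).astype(np.int32)],1);print("flap",s,int((e&(m>0)).sum()),int(m.sum()))
```

```text
0.071 (np.float64(80.2), [0.5596, -0.1572, -1.8468])
0.075 (np.float64(76.6), [0.5597, -0.1578, -1.8137])
0.079 (np.float64(77.6), [0.5601, -0.159, -1.8035])
0.083 (np.float64(81.1), [0.5602, -0.1593, -1.7957])
0.087 (np.float64(89.3), [0.5608, -0.1602, -1.797])
0.095 (np.float64(109.5), [0.5618, -0.1625, -1.768])
top can 0
top mug 0
top tester 0
top brush 0
top screwdriver 0
scene can 0
scene fixed handle 0
flap -1 275 840
flap 1 0 944
```

```bash
python3 -c "
from station import ctrl;print(ctrl.hand_in())"
```

```text
the job is handed in; nothing more can be done
None
```

The job is handed in at about 22.5 s on the robot's clock. The red handle stands in the bare clamp head, which is turned to its stop, and both carton flaps are open.

**What I did**
- **Flaps:** Both are pushed to about 2.4 rad. The first sweeps missed because the fingertips sit about 33 mm higher than the reported tool point. I corrected for that, and the flap outlines then matched the picture.
- **Insertion:** The first touch landed on the rim of the recess. After a 3 mm shift the handle dropped in at about -0.55 rad, down to about 22.5 mm below mouth contact, where the collar stopped it firmly.
- **Turning:** I turned clockwise with 0.2 to 0.4 N m until the torque climbed to 1.04 N m, well above the 0.35 N m friction, which I took as the stop. I then pressed the handle down again with 25 N, released it and backed away.

**Last checks**
- **Handle:** The picture fit puts it in the recess at home height, to within about 4 mm, at yaw about -1.80. The expected stop is -1.82.
- **Other things on the bench:** The brush, screwdriver, mug, oil can, tester and fixed handle show no change from the start picture. The network's top-view report of the oil can at (306,177) was really our handle.

**Not confirmed or in disagreement**
- **Jaw closure:** I did not see it directly; it follows from the torque rise and the final angle.
- **Handle yaw:** The top camera alone gave a yaw of about -2.0 or -1.85, a weak fit.
- **Near flap:** 275 of its 840 pixels changed after it was opened. I took this for the arm's shadow, since the arm went nowhere near it afterwards, but I did not check.
- **Final view:** The picture limit was used up, so I did not look at a last image.

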